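Load the socket selector in tightening sequence

ROBOT

A 7-joint arm with a two-finger parallel gripper is mounted at the origin on a cart in front of the work surface, level with it; the furniture and walls round the work are solid. World frame = base frame: x ahead of the robot, y to its left, z up, the work surface at z = 0. Lengths are in m, angles in rad, forces in N, time in s.
With the tool pointing down it reaches from about 0.425 to 1.025 m from the base axis. Payload 3.6 kg.
Tool frame: the origin (TCP) lies on the centre line of the jaws, within the pads' length; the fingertips stand 8 mm ahead of it and the grasp point (between the pads) lies 11 mm behind it; z points along the fingers, y is the direction in which the jaws open and shut (so a half turn about z gives the same grasp; the last joint's range is limited). The gripper opens to 85 mm and grips with 20 to 120 N. Pads are 22 mm wide; open, the fingers measure 114 mm over their backs; the gripper's body (76 mm by 85 mm) begins 54 mm behind the grasp point. The pads swing forward as they close: fully open they stand 13 mm farther back than shut.
Start: joints at [-1.431, 0.591, 0.048, 1.609, -0.033, 0.943, -0.034], TCP at [0.168, 0.705, 0.239] pointing down, gripper open.
Joint ranges: [-2.69, 2.69], [-0.47, 2.24], [-1.27, 1.36], [0.19, 2.51], [-1.53, 4.68], [0.08, 2.07], [-3.09, 3.09]. Speed limits (rad/s): [2.57, 2.57, 3.14, 3.14, 3.14, 3.14, 3.14].

INTERFACE

Orientations are given as a rotation vector (axis times angle).
In Python, from cell import bot gives the robot as it stands. The module is installed in compiled form; this text tells all that it offers.
- The arm moves only by the tool send_rows, never from a script. Its argument "moves" is text: rows parted by semicolons, each of 7 numbers parted by spaces: the opening, from 0 (shut) to 1 (fully open), then the shift along the tool's x, y, z in m, then the turn, a rotation vector about the tool's x, y, z in rad. In form: hand tx ty tz wx wy wz; .... A call has 1 to 8 rows; each row is the pose to reach, as a shift and turn from the pose measured when the call began, along the tool's axes at that moment; what a row does not reach only later rows make up. A row lasts 1/12 s, in which the tool goes at most 41.7 mm and 7.16 degrees, less where a joint would pass 70% of its speed; a pose out of reach is approached as far as the arm can. A call with a gripper value outside its range is refused whole. The fingers move at their own pace and stop on an object; "newtons" is the grip in N (left out, the last holds). Time passes only in rows, so rows that repeat a pose let the fingers close. It gives the time, the measured TCP pose, the force and the opening at its end, in the units of the state.
- bot.get_state(): the state, without advancing time (a new reading comes with each control period).
- bot.capture(name): name is "side" or "top"; returns a dict with "image" (480x640x3 uint8, blue, green, red), "fx", "fy", "cx", "cy" (pixels), "origin" and "attitude" of the camera in the world. Camera axes: x right, y up, looking along -z (the intrinsics and any distortion apply to the point x, -y, -z); pixel columns grow to the right and rows downward; lengths in m; the calibration is good to about 2 mm. A picture is of the moment at which its call begins. There is no depth.
- bot.job_done(): hands the job in, once; it reports no verdict.
Trained networks look in the newest picture that a camera, given by its name, has taken for a name from the list of things; names that differ only in an ending like _2 or _b are one class to them, and where a whole thing is asked for, a point or a joint stands for the part that bears it (a point fixed in the world has none). Each returns a list of dicts, best first, with "score" (0 to 1); they miss things now and then, are a little off and sometimes report something else, mostly with a low value. They report only what shows in the picture. A call takes as long as a camera call.
- bot.recognise(camera, query): "box" ([left, top, width, height] in pixels, round what is visible of it).
- bot.trace(camera, query): "pixels" (480x640 bool, what is visible of it) and "box" ([left, top, width, height] in pixels, round what is visible of it).
The state is a dict: "t": time; "qpos": joint angles; "joint_vel": joint speeds; "effort": joint torques, N m; "eef_pos": TCP position; "ee_rot": TCP orientation; "wrist_force": force on the tool from outside, world axes, zero at the start; "wrist_torque": the same for the moment, N m; "gripper_width": finger opening in m.
Only numpy, scipy, OpenCV 4.12 (cv2) and the standard library are available. Lean on these libraries where they do the work, as an engineer would, in place of code of your own. Each camera call takes 0.05 s, during which the arm holds its last target.

TASK

The four impact sockets stand on the kit rail in the order in which they will be used, counted from the rail's yellow tab. Move them into the pockets of the grey socket selector in the same order, counted from its red end, so that the station calls up the right torque for each one. Keep the sockets upright, set each one gently down to the bottom of its pocket, and leave the ratchet wrench, the oil can and the red bottle where they are.

Things in the scene. Friction and masses are not known exactly. Their poses are not given: they have to be found in the camera images.
- kit_rail: Rail the sockets arrive on: aluminium bar 46 x 262 mm, fixed, yellow pull tab beyond its +y end. Origin: middle of the bar at worktop height; y axis along the row, towards the tab. Four cups stand on it at x = 0, y = +84, +28, -28, -84 mm. The first place is next to the yellow tab (+84 mm), the fourth at the other end (-84 mm).
- socket_selector: Where the sockets go: grey tray 66 x 268 mm, 39 mm high, fixed, -y end red, +y end black. Origin: middle of the tray at worktop height; y axis along the row, from red to black end. Four equal round pockets at x = 0, y = -84 (first, next to the red end), -28, +28, +84 mm (fourth): 42 mm wide with 3 mm chamfer, 14 mm deep, flat floor 23 mm, mouth 37 mm above the worktop.
- socket_blue: Loose impact socket with blue sleeve: upright dark steel cylinder 62 mm high, 28 mm across, square hole in the top, about 160 g; starts in the blue cup. Origin: centre of its underside; z up along it. Grip it from above across the sleeve, 20 to 50 mm above the underside; the top 12 mm are about 5 mm narrower.
- socket_yellow: Loose impact socket with yellow sleeve: upright dark steel cylinder 62 mm high, 30 mm across, square hole in the top, about 190 g; starts in the yellow cup. Origin: centre of its underside; z up along it. Grip it from above across the sleeve, 20 to 50 mm above the underside; the top 12 mm are about 5 mm narrower.
- socket_red: Loose impact socket with red sleeve: upright dark steel cylinder 62 mm high, 33 mm across, square hole in the top, about 220 g; starts in the red cup. Origin: centre of its underside; z up along it. Grip it from above across the sleeve, 20 to 50 mm above the underside; the top 12 mm are about 5 mm narrower.
- socket_green: Loose impact socket with green sleeve: upright dark steel cylinder 62 mm high, 36 mm across, square hole in the top, about 250 g; starts in the green cup. Origin: centre of its underside; z up along it. Grip it from above across the sleeve, 20 to 50 mm above the underside; the top 12 mm are about 5 mm narrower.
- cup_blue: Round blue cup, 49 mm outside, 42 mm inside, 18 mm high, fixed on the kit rail; the blue socket starts in it. Its place on the rail, which it keeps, is the blue socket's place in the sequence. Origin: centre of its underside, 12 mm above the worktop; inner floor 16 mm, rim 30 mm above the worktop. z up.
- cup_yellow: Round yellow cup, 49 mm outside, 42 mm inside, 18 mm high, fixed on the kit rail; the yellow socket starts in it. Its place on the rail, which it keeps, is the yellow socket's place in the sequence. Origin: centre of its underside, 12 mm above the worktop; inner floor 16 mm, rim 30 mm above the worktop. z up.
- cup_red: Round red cup, 49 mm outside, 42 mm inside, 18 mm high, fixed on the kit rail; the red socket starts in it. Its place on the rail, which it keeps, is the red socket's place in the sequence. Origin: centre of its underside, 12 mm above the worktop; inner floor 16 mm, rim 30 mm above the worktop. z up.
- cup_green: Round green cup, 49 mm outside, 42 mm inside, 18 mm high, fixed on the kit rail; the green socket starts in it. Its place on the rail, which it keeps, is the green socket's place in the sequence. Origin: centre of its underside, 12 mm above the worktop; inner floor 16 mm, rim 30 mm above the worktop. z up.
- wrench: Bystander, leave alone: ratchet wrench with black and yellow handle, 73 x 270 x 38 mm, lying on the worktop to the left. Origin: centre of its underside. Beyond it a fixed keyboard tray hangs about 0.17 m over the worktop, at about x 0.47 to 0.63, y 0.12 to 0.58 m: bring the arm round in front of it.
- oiler: Bystander, leave alone: blue oil can with a long thin bent spout, 71 x 121 mm, 192 mm high, standing at the back right. Origin: centre of its underside.
- bottle: Bystander, leave alone: small red bottle with a white nozzle, 34 mm across, 103 mm high, standing at the right edge of the worktop. Origin: centre of its underside.

How it is judged:
By the outcome, as a careful person would: the job done as asked, in the order asked, and still so for the second after the job is handed in, with the robot touching nothing.
It also fails if it takes over 99 s, if anything falls off the work surface, if the arm or the gripper's body presses on something with over 40 N, if the wrist force passes 120 N, or if a joint passes its speed limit or range.

## Working session

There is one attempt and no reset: what is moved stays moved. The work goes in short steps, Python scripts to look and compute and a tool call to move; the robot and the scene stay as the last step left them, time stands still between calls to the robot, and variables do not carry over. Pictures are saved under pics/ and viewed, and the job is handed in when it is done.

Besides the shell and the picture viewer there is one more tool, called after "Call:" by a JSON object that holds its "api" and its "payload", one argument or row to a line. send_rows: Moves the arm, as the interface text tells. Its arguments: {"type":"object","properties":{"moves":{"type":"string"},"newtons":{"type":"number"}},"required":["moves"]}

```bash
mkdir -p pics; ls
python3 - <<'E'
from cell import bot
import cv2
s=bot.get_state();print(s)
for n in("side","top"):
    c=bot.capture(n);cv2.imwrite(f"pics/{n}0.png",c["image"]);print({k:v for k,v in c.items() if k!="image"})
E
```

```text
pics
{'t': 0.0, 'qpos': array([-1.43048858,  0.59212161,  0.04828293,  1.60984635, -0.03326636,
        0.94267047, -0.03370205]), 'joint_vel': array([-0.00034372,  0.00102936,  0.00010722, -0.00039018,  0.00124069,
        0.00058255,  0.00102177]), 'effort': array([-6.19328403e-04, -5.48699677e+01,  1.54619258e+00, -1.98125750e+01,
        9.31926450e-03,  8.92926240e-03, -2.15039314e-06]), 'eef_pos': array([0.16777266, 0.70448542, 0.23812969]), 'ee_rot': array([-0.36624028, -3.12005211,  0.00351688]), 'wrist_force': array([-0.82760921, -0.03731957,  0.3243116 ]), 'wrist_torque': array([0.03455534, 0.03498012, 0.03101595]), 'gripper_width': 0.08517303669392327}
{'fx': 448.0230868101707, 'fy': 448.0230868101707, 'cx': 322.4665069278088, 'cy': 242.76932228210504, 'origin': array([-0.00163817, -0.86441735,  0.53470722]), 'attitude': array([ 1.05763995, -0.36430717, -0.59794984])}
{'fx': 457.23310549525854, 'fy': 457.23310549525854, 'cx': 311.1042335122401, 'cy': 238.64795938506634, 'origin': array([ 0.42490182, -0.10288569,  0.8942964 ]), 'attitude': array([ 0.17620229, -0.11685036, -1.59731671])}
```

View pics/side0.png

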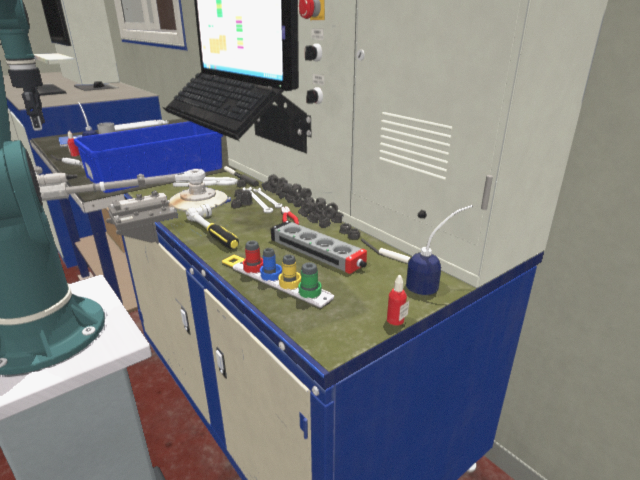

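View pics/top0.png

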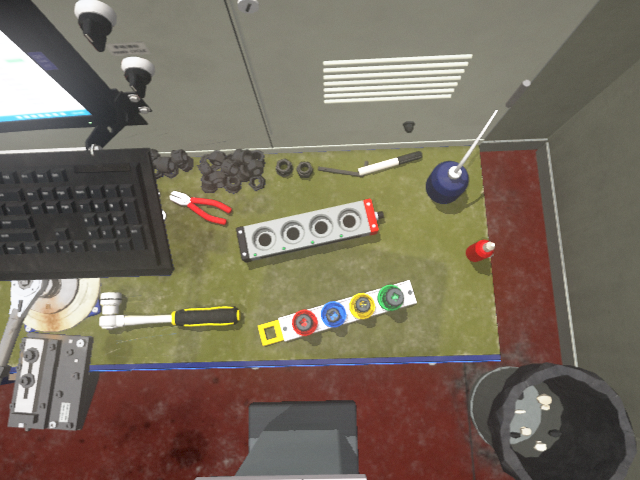

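```bash
cat > h.py <<'E'
import numpy as np,cv2
from cell import bot
from scipy.spatial.transform import Rotation as R
from scipy.optimize import least_squares
def proj(c,P):
    P=np.atleast_2d(P);A=R.from_rotvec(c["attitude"]).as_matrix()
    q=(P-c["origin"])@A
    return np.c_[c["cx"]+c["fx"]*q[:,0]/-q[:,2],c["cy"]-c["fy"]*q[:,1]/-q[:,2]]
def back(c,uv,z):
    A=R.from_rotvec(c["attitude"]).as_matrix();uv=np.atleast_2d(uv)
    d=np.c_[(uv[:,0]-c["cx"])/c["fx"],-(uv[:,1]-c["cy"])/c["fy"],-np.ones(len(uv))]@A.T
    return c["origin"]+d*((z-c["origin"][2])/d[:,2])[:,None]
E
python3 - <<'E'
from h import *
C={n:bot.capture(n) for n in("side","top")}
import pickle;pickle.dump(C,open("C0.pkl","wb"))
i=C["top"]["image"];cv2.imwrite("pics/crop_top.png",cv2.resize(i[190:350,225:425],None,fx=4,fy=4,interpolation=cv2.INTER_CUBIC)[:600])
i=C["side"]["image"];cv2.imwrite("pics/crop_side.png",cv2.resize(i[210:320,210:380],None,fx=4.5,fy=4.5,interpolation=cv2.INTER_CUBIC))
for n in C:
  for q in ["cup_red","cup_blue","cup_yellow","cup_green","socket_red","socket_blue","socket_yellow","socket_green","socket_selector","kit_rail"]:
    for r in bot.trace(n,q)[:2]:
        m=r["pixels"];ys,xs=np.nonzero(m);print(n,q,round(r["score"],2),np.round(r["box"],1),m.sum(),xs.mean().round(1),ys.mean().round(1))
        np.save(f"m_{n}_{q}.npy",m) if 1 else 0
        break
print(bot.get_state()["t"])
E
```

```text
side cup_red 0.63 [242.6 258.2  19.4  17.1] 163 252.2 266.8
side cup_blue 0.51 [259.5 265.7  21.8  16.9] 210 270.5 273.5
side cup_yellow 0.62 [278.5 271.5  20.7  16.9] 210 289.3 282.0
side cup_green 0.76 [300.2 283.2  22.1  16.8] 205 309.5 291.3
side socket_red 0.68 [246.7 237.4  15.6  27.7] 338 252.4 252.8
side socket_blue 0.72 [263.6 249.2  16.2  21.3] 276 269.1 260.3
side socket_yellow 0.83 [280.2 251.6  16.9  30.4] 360 288.7 268.0
side socket_green 0.93 [300.3 264.   19.8  26.2] 443 309.1 276.1
side socket_selector 0.61 [268.7 220.   96.9  51.8] 2298 320.2 246.1
side kit_rail 0.77 [223.3 255.1 110.3  52.4] 914 278.0 282.7
top cup_red 0.58 [292.5 310.4  26.4  23. ] 313 304.6 323.4
top cup_blue 0.75 [320.4 299.6  26.6  29.4] 366 333.6 312.7
top cup_yellow 0.89 [350.6 293.7  24.9  25.8] 311 362.5 306.2
top cup_green 0.69 [377.6 286.8  21.2  22.9] 140 383.7 298.2
top socket_red 0.5 [294.7 312.4  18.3  19.8] 277 303.9 322.1
top socket_blue 0.5 [326.5 306.2  16.5  14.7] 195 332.9 314.5
top socket_yellow 0.49 [354.4 297.2  16.8  14. ] 239 362.7 304.1
top socket_green 0.85 [381.7 287.9  23.1  21.1] 362 393.1 297.3
top socket_selector 0.86 [235.2 201.8 149.4  62.9] 4990 307.8 230.1
top kit_rail 0.59 [260.6 280.2 159.5  64.7] 1556 328.0 315.7
1.2
```

View pics/crop_top.png

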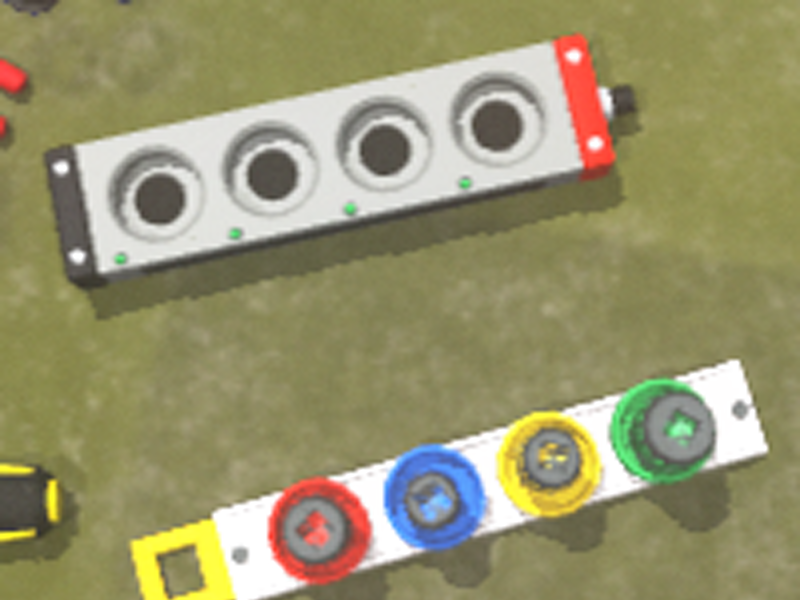

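View pics/crop_side.png

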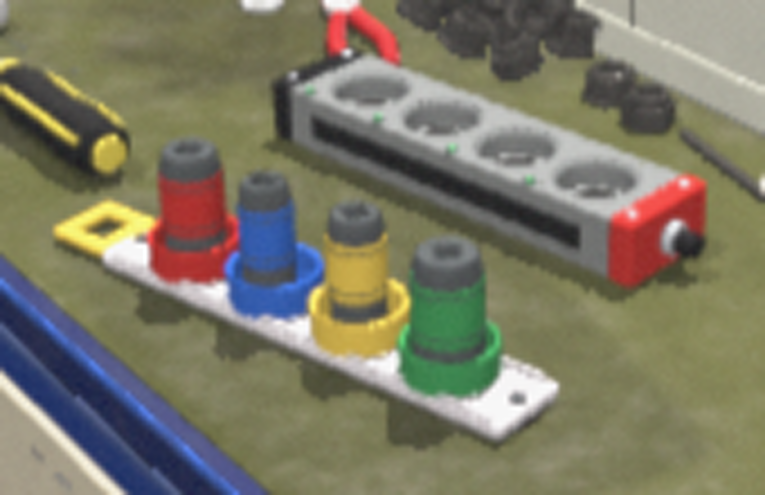

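```bash
cat > fit.py <<'E'
from h import *
import pickle
C=pickle.load(open("C0.pkl","rb"))
T=lambda p:(np.array(p,float)+.5)/4-.5+[225,190]
S=lambda p:(np.array(p,float)+.5)/4.5-.5+[210,210]
c,s=C["top"],C["side"]
cup=T([(320,530),(435,497),(550,463),(663,430)]);pk=T([(498,119),(384,145),(270,168),(157,193)])
cs=S([(193,238),(276,272),(359,306),(449,346)]);ps=S([(597,180),(517,148),(441,118),(372,88)])
tops=T([(317,530),(433,500),(553,458),(680,427)]);ss=S([(189,149),(264,180),(356,212),(447,248)])
for nm,z,a,b,sg in(("rail",.030,cup,cs,1),("sel",.037,pk,ps,-1)):
    ys=sg*np.array([84,28,-28,-84])/1000
    def P(p): return np.c_[p[0]-np.sin(p[2])*ys,p[1]+np.cos(p[2])*ys,np.full(4,z)]
    for w in((1,1),(1,0),(0,1)):
        r=least_squares(lambda p:np.r_[w[0]*(proj(c,P(p))-a).ravel(),w[1]*(proj(s,P(p))-b).ravel()],[.45,0,0])
        print(nm,w,r.x.round(4),np.sqrt(np.mean(r.fun**2)).round(2));
        if w==(1,1):print(P(r.x).round(4),r.fun.round(1))
print("socktops top cam",back(c,tops,.078).round(4),"side",back(s,ss,.078).round(4))
E
python3 fit.py
```

```text
rail (1, 1) [ 0.4497 -0.138   0.2498] 1.11
[[ 0.4289 -0.0566  0.03  ]
 [ 0.4428 -0.1108  0.03  ]
 [ 0.4566 -0.1651  0.03  ]
 [ 0.4705 -0.2194  0.03  ]] [ 0.3  0.7  0.4  0.6  0.5  0.7  1.1  0.6  0.5 -1.9 -0.2 -2.1  0.2 -1.7
  0.3 -2.2]
rail (1, 0) [ 0.451  -0.1369  0.2514] 0.14
rail (0, 1) [ 0.4447 -0.1446  0.2461] 0.17
sel (1, 1) [ 0.6058 -0.0649  0.1794] 0.62
[[ 0.6208 -0.1476  0.037 ]
 [ 0.6108 -0.0925  0.037 ]
 [ 0.6008 -0.0374  0.037 ]
 [ 0.5908  0.0177  0.037 ]] [ 0.4  0.4  0.4  0.   0.3  0.4  0.   0.3 -0.1 -1.4  0.  -1.2  0.3 -1.1
  0.  -0.7]
sel (1, 0) [ 0.6064 -0.0644  0.1804] 0.11
sel (0, 1) [ 0.6018 -0.0698  0.1757] 0.12
socktops top cam [[ 0.43   -0.0573  0.078 ]
 [ 0.4416 -0.1087  0.078 ]
 [ 0.4583 -0.1622  0.078 ]
 [ 0.4701 -0.2186  0.078 ]] side [[ 0.4273 -0.06    0.078 ]
 [ 0.439  -0.1115  0.078 ]
 [ 0.4558 -0.1659  0.078 ]
 [ 0.469  -0.2198  0.078 ]]
```

```bash
cat > go.py <<'E'
# usage: go.py yaw x y z [x y z ...]: tool-frame shifts for world TCP targets; yaw = world angle of tool y
import sys
from h import *
def main():
    s=bot.get_state();M=R.from_rotvec(s["ee_rot"])
    print("t%.2f"%s["t"],"pos",s["eef_pos"].round(4),"ty",M.as_matrix()[:,1].round(3),"tz",M.as_matrix()[:,2].round(4),"w%.4f"%s["gripper_width"],"F",s["wrist_force"].round(1),"q",s["qpos"].round(2))
    a=[float(v) for v in sys.argv[1:]];yaw=a[0]
    y=np.array([np.cos(yaw),np.sin(yaw),0]);z=np.array([0,0,-1.]);D=R.from_matrix(np.c_[np.cross(y,z),y,z])
    print("turn",(M.inv()*D).as_rotvec().round(3))
    for i in range(1,len(a),3):
        d=np.array(a[i:i+3])-s["eef_pos"];print("shift",M.inv().apply(d).round(4),"dist",np.linalg.norm(d).round(3))
if __name__=="__main__":main()
E
python3 go.py 1.3 .13 .45 .26
python3 - <<'E'
from h import *;import pickle
C=pickle.load(open("C0.pkl","rb"));print(back(C["top"],[(50,380),(60,300),(85,340),(170,270),(20,340)],.05).round(2))
E
```

```text
t1.20 pos [0.168  0.7053 0.2393] ty [ 0.232  0.973 -0.   ] tz [ 0. -0. -1.] w0.0855 F [ 1.1  0.1 -0. ] q [-1.43  0.59  0.05  1.61 -0.03  0.94 -0.03]
turn [-0.     0.     0.037]
shift [-0.0222 -0.2571 -0.0207] dist 0.259
[[0.34 0.41 0.05]
 [0.48 0.4  0.05]
 [0.41 0.35 0.05]
 [0.53 0.19 0.05]
 [0.41 0.47 0.05]]
```

Call:
{"api": "send_rows", "payload": {
  "moves": "1 -0.022 -0.257 -0.021 0 0 0.037;1 -0.022 -0.257 -0.021 0 0 0.037;1 -0.022 -0.257 -0.021 0 0 0.037;1 -0.022 -0.257 -0.021 0 0 0.037;1 -0.022 -0.257 -0.021 0 0 0.037;1 -0.022 -0.257 -0.021 0 0 0.037;1 -0.022 -0.257 -0.021 0 0 0.037;1 -0.022 -0.257 -0.021 0 0 0.037",
  "newtons": 40
}}

```text
t: 1.87
eef_pos: [0.1295, 0.4461, 0.2605]
ee_rot: [-0.426, -3.112, 0.004]
wrist_force: [0.4, 1.2, 0.4]
gripper_width: 0.0854
```

```bash
python3 go.py 0.6 .26 .38 .26 .33 .30 .26
```

```text
t1.87 pos [0.1295 0.4461 0.2605] ty [ 0.268  0.963 -0.002] tz [-5.0e-04 -2.3e-03 -1.0e+00] w0.0854 F [0.4 1.2 0.4] q [-1.43  0.24  0.06  2.16 -0.02  0.75 -0.06]
turn [-0.002  0.001  0.699]
shift [-0.1434 -0.0287  0.0006] dist 0.146
shift [-0.2323 -0.0869  0.0007] dist 0.248
```

Call:
{"api": "send_rows", "payload": {
  "moves": "1 -0.036 -0.007 0 0 0 0.1;1 -0.072 -0.014 0 0 0 0.2;1 -0.108 -0.022 0 0 0 0.3;1 -0.143 -0.029 0 0 0 0.4;1 -0.166 -0.044 0 0 0 0.48;1 -0.188 -0.058 0 0 0 0.56;1 -0.21 -0.072 0 0 0 0.64;1 -0.232 -0.087 0 0 0 0.7"
}}

```text
t: 2.53
eef_pos: [0.332, 0.3008, 0.2612]
ee_rot: [1.471, 2.774, 0.0]
wrist_force: [0.4, 1.0, -0.1]
gripper_width: 0.0854
```

```bash
python3 go.py 0.2 .415 .15 .24 .44 -.05 .22
```

```text
t2.53 pos [0.332  0.3008 0.2612] ty [0.828 0.561 0.001] tz [ 1.7e-03 -7.0e-04 -1.0e+00] w0.0854 F [ 0.4  1.  -0.1] q [-1.11  0.22  0.32  2.2  -0.1   0.74 -0.13]
turn [0.001 0.001 0.396]
shift [-0.1714 -0.0159  0.0214] dist 0.173
shift [-0.351  -0.1075  0.0416] dist 0.369
```

Call:
{"api": "send_rows", "payload": {
  "moves": "1 -0.041 -0.004 0 0 0 0.08;1 -0.082 -0.008 0.005 0 0 0.16;1 -0.123 -0.012 0.012 0 0 0.24;1 -0.165 -0.016 0.02 0 0 0.32;1 -0.203 -0.031 0.03 0 0 0.396;1 -0.241 -0.05 0.04 0 0 0.396;1 -0.278 -0.07 0.05 0 0 0.396;1 -0.315 -0.09 0.06 0 0 0.396"
}}

```text
t: 3.2
eef_pos: [0.4363, -0.0048, 0.2033]
ee_rot: [1.983, 2.431, 0.004]
wrist_force: [1.1, 0.4, -0.1]
gripper_width: 0.0852
```

```bash
python3 go.py 0.22 .43 -.058 .14 .43 -.058 .1
python3 - <<'E'
from h import *
for n in("top","side"): cv2.imwrite(f"pics/{n}1.png",bot.capture(n)["image"])
E
```

```text
t3.20 pos [ 0.4363 -0.0048  0.2033] ty [0.98  0.201 0.005] tz [ 5.2e-03 -8.0e-04 -1.0e+00] w0.0852 F [ 1.1  0.4 -0.1] q [-0.48  0.32  0.48  2.29 -0.26  0.58  0.4 ]
turn [ 0.005  0.002 -0.018]
shift [-0.0508 -0.0172  0.0633] dist 0.083
shift [-0.0507 -0.0174  0.1033] dist 0.116
```

View pics/top1.png

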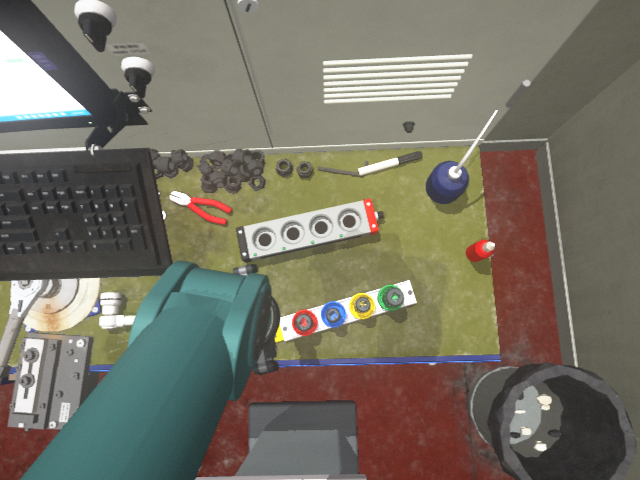

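View pics/side1.png

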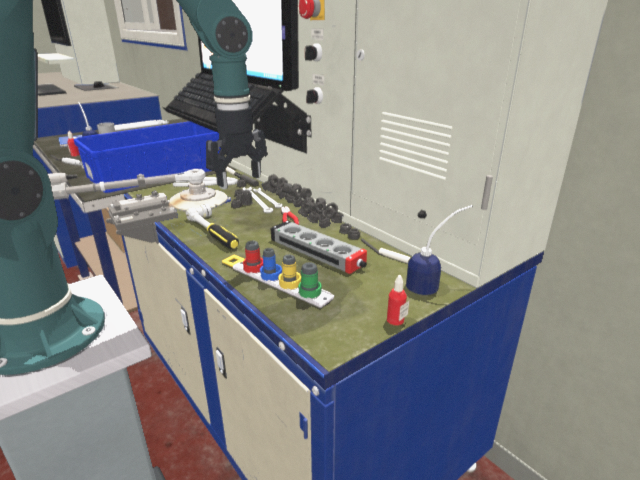

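Call:
{"api": "send_rows", "payload": {
  "moves": "1 -0.025 -0.009 0.03 0 0 0;1 -0.051 -0.017 0.063 0.005 0.002 -0.018;1 -0.051 -0.017 0.073 0.005 0.002 -0.018;1 -0.051 -0.017 0.093 0.005 0.002 -0.018;1 -0.051 -0.017 0.103 0.005 0.002 -0.018;1 -0.051 -0.017 0.103 0.005 0.002 -0.018"
}}

```text
t: 3.8
eef_pos: [0.4294, -0.0646, 0.0983]
ee_rot: [-1.982, -2.436, 0.008]
wrist_force: [-0.2, -0.6, 0.7]
gripper_width: 0.0856
```

```bash
python3 go.py 0.22 .43 -.058 .048
python3 - <<'E'
from h import *
c=bot.capture("side");s=bot.get_state();print(proj(c,[s["eef_pos"],s["eef_pos"]-[0,0,.1]]))
cv2.imwrite(f"pics/side2.png",cv2.resize(c["image"][170:320,180:380],None,fx=4,fy=4,interpolation=cv2.INTER_CUBIC))
E
```

```text
t3.80 pos [ 0.4294 -0.0646  0.0983] ty [ 0.979  0.204 -0.005] tz [-0.004  -0.0034 -1.    ] w0.0856 F [-0.2 -0.6  0.7] q [-0.17  0.52  0.28  2.36 -0.44  0.32  0.7 ]
turn [-0.005  0.002 -0.015]
shift [0.0065 0.0021 0.0502] dist 0.051
[[252.88731933 234.63676768]
 [255.9997876  273.33948952]]
```

View pics/side2.png

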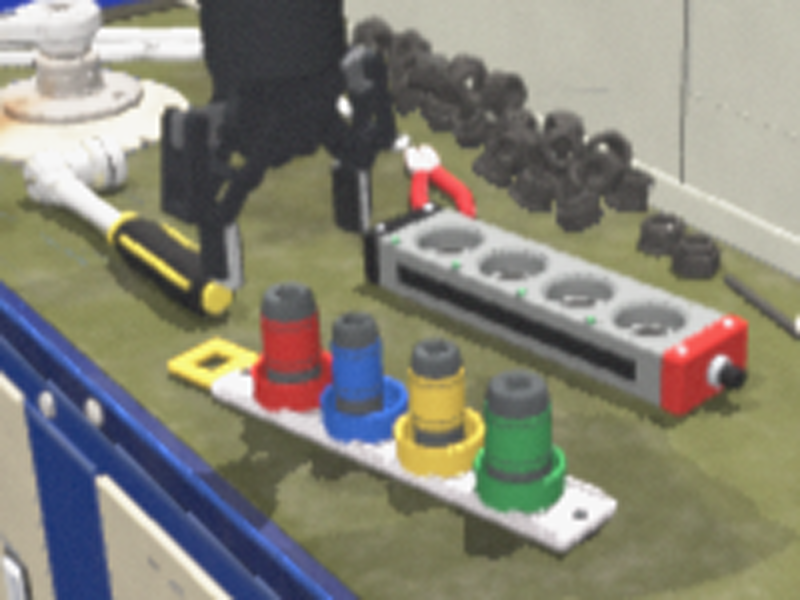

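Call:
{"api": "send_rows", "payload": {
  "moves": "1 0.006 0.002 0 -0.005 0.002 -0.015;1 0.006 0.002 0.02 -0.005 0.002 -0.015;1 0.006 0.002 0.038 -0.005 0.002 -0.015;1 0.006 0.002 0.05 -0.005 0.002 -0.015;1 0.006 0.002 0.05 -0.005 0.002 -0.015;1 0.006 0.002 0.05 -0.005 0.002 -0.015"
}}

```text
t: 4.35
eef_pos: [0.4312, -0.0577, 0.0496]
ee_rot: [1.961, 2.452, 0.003]
wrist_force: [0.0, 0.3, -0.3]
gripper_width: 0.0859
```

```bash
python3 go.py 0.22 .43 -.058 .048
python3 - <<'E'
from h import *
c=bot.capture("side");s=bot.get_state();print(proj(c,[s["eef_pos"],s["eef_pos"]-[0,0,.1]]))
cv2.imwrite(f"pics/side3.png",cv2.resize(c["image"][200:300,200:330],None,fx=6,fy=6,interpolation=cv2.INTER_CUBIC))
E
```

```text
t4.35 pos [ 0.4312 -0.0577  0.0496] ty [0.975 0.22  0.003] tz [ 0.0028 -0.     -1.    ] w0.0859 F [ 0.   0.3 -0.3] q [-0.08  0.61  0.15  2.37 -0.5   0.18  0.76]
turn [0.003 0.001 0.002]
shift [-0.     -0.0013  0.0016] dist 0.002
[[253.58453592 252.85209971]
 [256.58621149 289.77185107]]
```

View pics/side3.png

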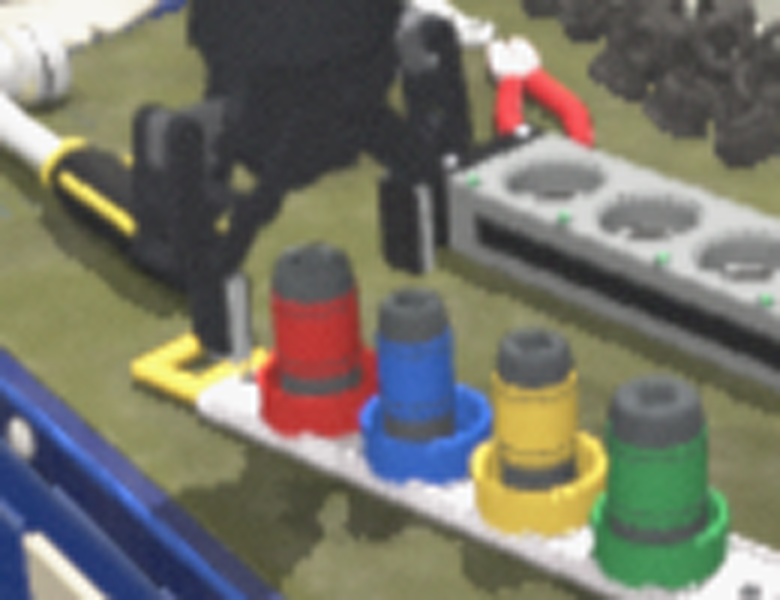

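Call:
{"api": "send_rows", "payload": {
  "moves": "0 0 -0.001 0.001 0 0 0;0 0 -0.001 0.001 0 0 0;0 0 -0.001 0.001 0 0 0;0 0 -0.001 0.001 0 0 0;0 0 -0.001 0.001 0 0 0;0 0 -0.001 0.001 0 0 0;0 0 -0.001 0.001 0 0 0;0 0 -0.001 0.001 0 0 0",
  "newtons": 50
}}

```text
t: 5.07
eef_pos: [0.4305, -0.0581, 0.0496]
ee_rot: [1.96, 2.451, 0.004]
wrist_force: [-0.4, 0.6, 6.9]
gripper_width: 0.0316
```

```bash
python3 go.py 0.22 .43 -.058 .13
python3 - <<'E'
from h import *
c=bot.capture("side");
cv2.imwrite(f"pics/side4.png",cv2.resize(c["image"][200:300,200:330],None,fx=6,fy=6,interpolation=cv2.INTER_CUBIC))
E
```

```text
t5.07 pos [ 0.4305 -0.0581  0.0496] ty [0.976 0.22  0.004] tz [ 0.0043 -0.     -1.    ] w0.0316 F [-0.4  0.6  6.9] q [-0.08  0.61  0.15  2.38 -0.5   0.18  0.76]
turn [0.004 0.001 0.002]
shift [ 0.0001 -0.0002 -0.0804] dist 0.08
```

View pics/side4.png

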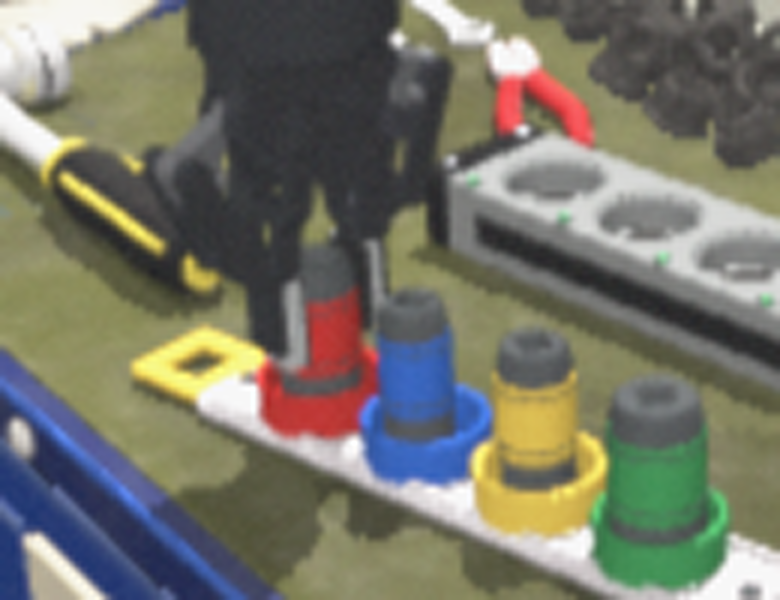

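Call:
{"api": "send_rows", "payload": {
  "moves": "0 0 0 -0.01 0.002 0 0;0 0 0 -0.03 0.004 0 0;0 0 0 -0.055 0.004 0 0;0 0 0 -0.075 0.004 0 0;0 0 0 -0.08 0.004 0 0;0 0 0 -0.08 0.004 0 0"
}}

```text
t: 5.62
eef_pos: [0.4309, -0.058, 0.1306]
ee_rot: [1.96, 2.451, 0.002]
wrist_force: [-0.4, 0.3, -1.4]
gripper_width: 0.0315
```

```bash
python3 go.py 0.2 .621 -.1475 .125
python3 - <<'E'
from h import *
c=bot.capture("side");
cv2.imwrite(f"pics/side5.png",cv2.resize(c["image"][180:300,200:350],None,fx=5,fy=5,interpolation=cv2.INTER_CUBIC))
E
```

```text
t5.62 pos [ 0.4309 -0.058   0.1306] ty [0.975 0.22  0.003] tz [ 0.0034 -0.001  -1.    ] w0.0315 F [-0.4  0.3 -1.4] q [-0.24  0.45  0.36  2.34 -0.4   0.4   0.68]
turn [0.003 0.002 0.022]
shift [-0.1291  0.1657  0.0063] dist 0.21
```

View pics/side5.png

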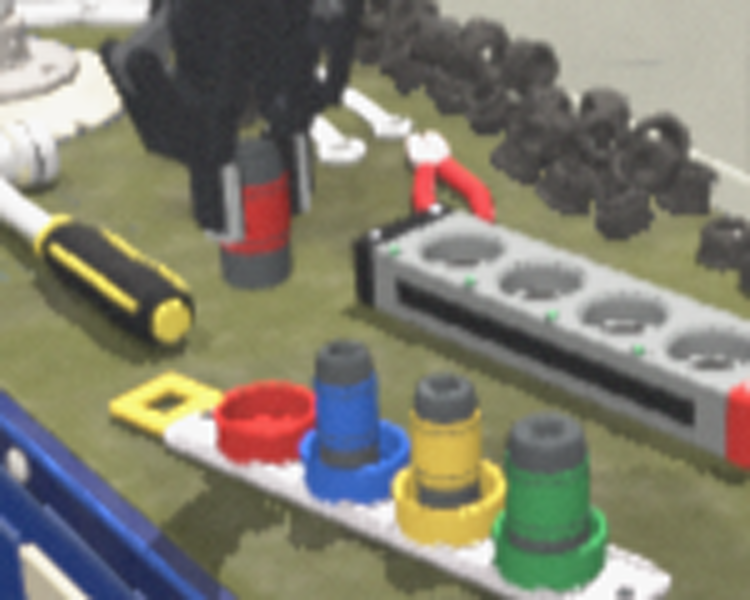

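Call:
{"api": "send_rows", "payload": {
  "moves": "0 -0.025 0.032 0.001 0.003 0.002 0.01;0 -0.05 0.064 0.002 0.003 0.002 0.02;0 -0.075 0.096 0.004 0.003 0.002 0.022;0 -0.1 0.128 0.005 0.003 0.002 0.022;0 -0.119 0.152 0.006 0.003 0.002 0.022;0 -0.129 0.165 0.006 0.003 0.002 0.022;0 -0.129 0.166 0.006 0.003 0.002 0.022;0 -0.129 0.166 0.006 0.003 0.002 0.022"
}}

```text
t: 6.33
eef_pos: [0.6199, -0.1471, 0.1216]
ee_rot: [-1.986, -2.428, 0.004]
wrist_force: [-0.4, 0.2, -2.1]
gripper_width: 0.0318
```

```bash
python3 go.py 0.2 .621 -.1475 .095
python3 - <<'E'
from h import *
c=bot.capture("side");
cv2.imwrite(f"pics/side6.png",cv2.resize(c["image"][180:300,250:400],None,fx=5,fy=5,interpolation=cv2.INTER_CUBIC))
c=bot.capture("top");
cv2.imwrite(f"pics/top6.png",c["image"])
E
```

```text
t6.33 pos [ 0.6199 -0.1471  0.1216] ty [ 0.98   0.198 -0.005] tz [-0.0054  0.0014 -1.    ] w0.0318 F [-0.4  0.2 -2.1] q [-0.09  0.66  0.38  1.9  -0.38  0.65  0.72]
turn [-0.005 -0.002 -0.   ]
shift [-0.0006  0.0011  0.0266] dist 0.027
```

View pics/side6.png

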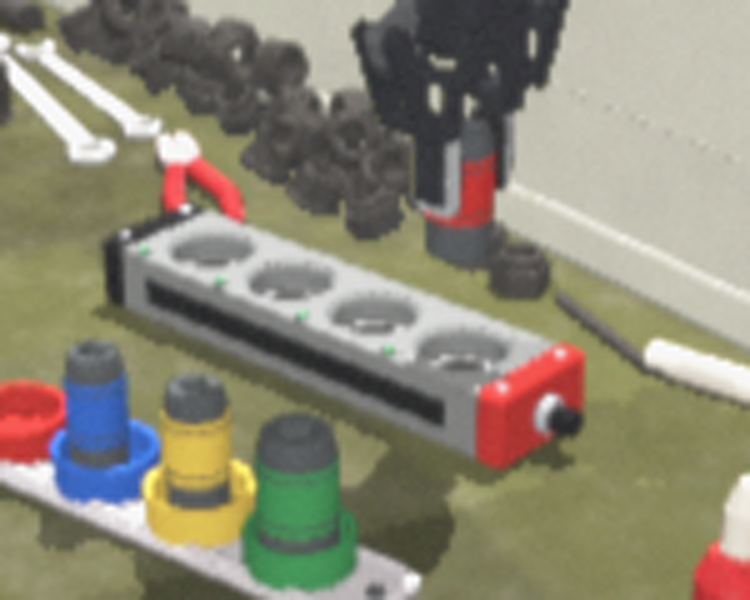

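View pics/top6.png

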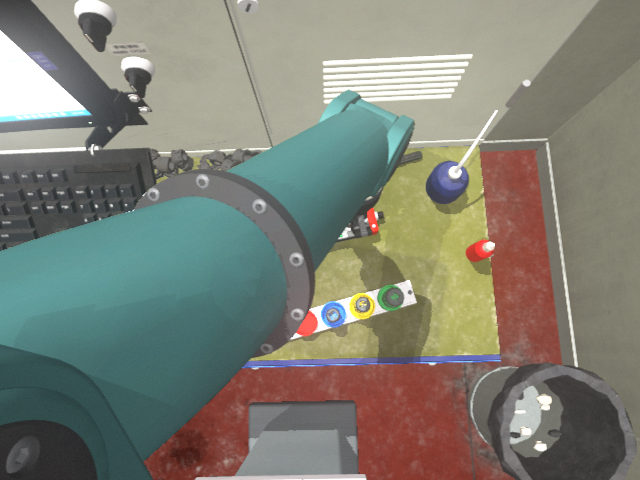

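Run:
```python
from h import *;import pickle
s=pickle.load(open("C0.pkl","rb"))["side"]
print(back(s,[(341.4,230.5)],.088),back(s,[(342.1,249.5)],.037), proj(s,[(.6199,-.1471,.088),(.6199,-.1471,.037)]))
```

```text
[[ 0.61315021 -0.15249727  0.088     ]] [[ 0.61652306 -0.1524598   0.037     ]] [[342.10660712 228.95292731]
 [341.72123949 248.26855836]]
```

Call:
{"api": "send_rows", "payload": {
  "moves": "0 0 0.002 0.01 -0.005 -0.002 0;0 0 0.002 0.026 -0.005 -0.002 0;0 0 0.002 0.036 -0.005 -0.002 0;0 0 0.002 0.04 -0.005 -0.002 0;0 0 0.002 0.04 -0.005 -0.002 0"
}}

```text
t: 6.85
eef_pos: [0.618, -0.1448, 0.0804]
ee_rot: [-1.985, -2.428, 0.002]
wrist_force: [-0.2, 1.3, -1.7]
gripper_width: 0.0316
```

```bash
python3 go.py 0.2 .622 -.147 .058
python3 - <<'E'
from h import *
c=bot.capture("side");
cv2.imwrite(f"pics/side7.png",cv2.resize(c["image"][200:280,300:400],None,fx=7,fy=7,interpolation=cv2.INTER_CUBIC))
E
```

```text
t6.85 pos [ 0.618  -0.1448  0.0804] ty [ 0.98   0.199 -0.004] tz [-0.005   0.0024 -1.    ] w0.0316 F [-0.2  1.3 -1.7] q [-0.07  0.71  0.34  1.92 -0.41  0.58  0.74]
turn [-0.004 -0.003  0.   ]
shift [-0.003   0.0035  0.0224] dist 0.023
```

View pics/side7.png

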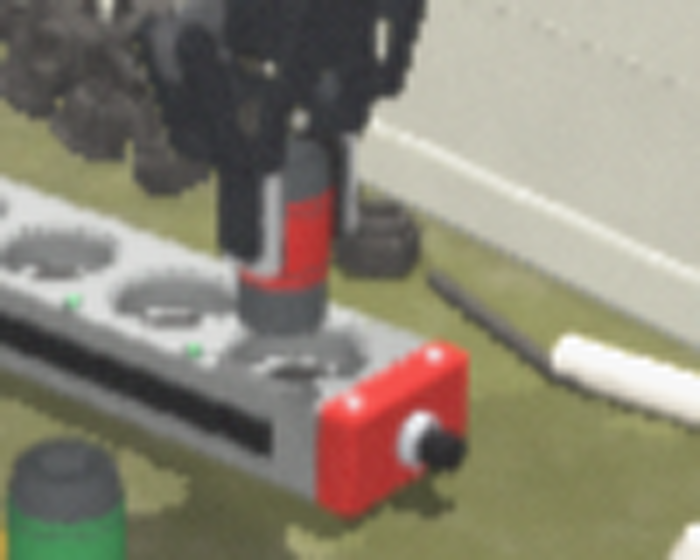

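Call:
{"api": "send_rows", "payload": {
  "moves": "0 -0.003 0.0035 0 -0.004 -0.003 0;0 -0.003 0.0035 0 -0.004 -0.003 0;0 -0.003 0.0035 0 -0.004 -0.003 0;0 -0.003 0.0035 0 -0.004 -0.003 0"
}}

```text
t: 7.23
eef_pos: [0.6233, -0.1477, 0.0819]
ee_rot: [1.987, 2.43, 0.002]
wrist_force: [-1.2, 0.7, -2.0]
gripper_width: 0.0315
```

```bash
python3 go.py 0.2 .622 -.147 .058
python3 - <<'E'
from h import *
c=bot.capture("side");
cv2.imwrite(f"pics/side8.png",cv2.resize(c["image"][200:280,300:400],None,fx=7,fy=7,interpolation=cv2.INTER_CUBIC))
E
```

```text
t7.23 pos [ 0.6233 -0.1477  0.0819] ty [0.98  0.199 0.002] tz [ 2.3e-03 -6.0e-04 -1.0e+00] w0.0315 F [-1.2  0.7 -2. ] q [-0.07  0.71  0.34  1.92 -0.41  0.58  0.74]
turn [0.002 0.001 0.   ]
shift [ 0.001  -0.0012  0.0239] dist 0.024
```

View pics/side8.png

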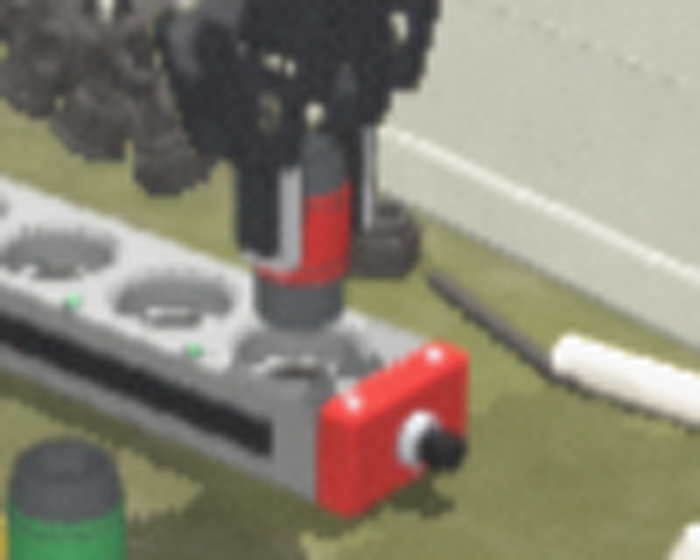

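Call:
{"api": "send_rows", "payload": {
  "moves": "0 0.001 -0.001 0.006 0.002 0.001 0;0 0.001 -0.001 0.012 0.002 0.001 0;0 0.001 -0.001 0.017 0.002 0.001 0;0 0.001 -0.001 0.02 0.002 0.001 0;0 0.001 -0.001 0.022 0.002 0.001 0;0 0.001 -0.001 0.022 0.002 0.001 0"
}}

```text
t: 7.78
eef_pos: [0.6216, -0.1467, 0.059]
ee_rot: [-1.988, -2.431, 0.001]
wrist_force: [0.8, -1.2, -1.4]
gripper_width: 0.0317
```

```bash
python3 go.py 0.2 .622 -.147 .057
python3 - <<'E'
from h import *
c=bot.capture("side");
cv2.imwrite(f"pics/side9.png",cv2.resize(c["image"][200:280,300:400],None,fx=7,fy=7,interpolation=cv2.INTER_CUBIC))
E
```

```text
t7.78 pos [ 0.6216 -0.1467  0.059 ] ty [ 0.98   0.199 -0.001] tz [-1.3e-03  3.0e-04 -1.0e+00] w0.0317 F [ 0.8 -1.2 -1.4] q [-0.06  0.75  0.32  1.92 -0.43  0.54  0.76]
turn [-0.001 -0.001  0.   ]
shift [-0.0004  0.0003  0.002 ] dist 0.002
```

View pics/side9.png

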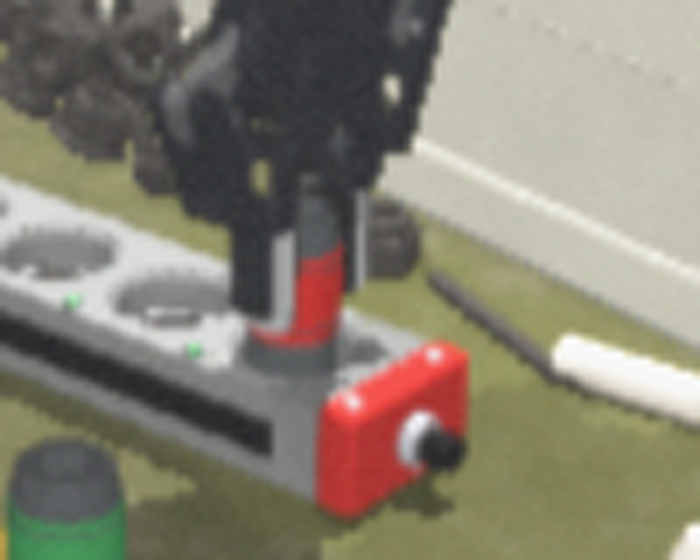

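Call:
{"api": "send_rows", "payload": {
  "moves": "0 -0.001 0.001 0.001 0 0 0;0 -0.001 0.001 0.002 0 0 0;0 -0.001 0.001 0.003 0 0 0;0 -0.001 0.001 0.003 0 0 0"
}}

```text
t: 8.17
eef_pos: [0.6234, -0.1478, 0.0568]
ee_rot: [-1.989, -2.432, -0.0]
wrist_force: [-0.4, -0.2, 0.5]
gripper_width: 0.0319
```

Call:
{"api": "send_rows", "payload": {
  "moves": "0 0.0005 -0.0005 0.0005 0 0 0;0 0.0005 -0.0005 0.001 0 0 0;0 0.0005 -0.0005 0.001 0 0 0"
}}

```text
t: 8.42
eef_pos: [0.6234, -0.1478, 0.0567]
ee_rot: [1.988, 2.431, 0.001]
wrist_force: [-1.3, -0.2, 5.0]
gripper_width: 0.031
```

Call:
{"api": "send_rows", "payload": {
  "moves": "0.6 0 0 0 0 0 0;0.6 0 0 0 0 0 0;0.8 0 0 0 0 0 0;0.8 0 0 0 0 0 0;0.8 0 0 -0.02 0 0 0;0.8 0 0 -0.05 0 0 0;0.8 0 0 -0.085 0 0 0;0.8 0 0 -0.085 0 0 0"
}}

```text
t: 9.08
eef_pos: [0.6272, -0.1496, 0.1477]
ee_rot: [1.983, 2.423, 0.008]
wrist_force: [1.5, -1.0, -0.1]
gripper_width: 0.0682
```

```bash
python3 go.py 0.22 .4425 -.110 .15 .4425 -.110 .1
python3 - <<'E'
from h import *
c=bot.capture("side");
cv2.imwrite(f"pics/side10.png",cv2.resize(c["image"][190:310,230:380],None,fx=5,fy=5,interpolation=cv2.INTER_CUBIC))
E
```

```text
t9.08 pos [ 0.6272 -0.1496  0.1477] ty [0.98  0.198 0.011] tz [ 0.012  -0.0029 -0.9999] w0.0682 F [ 1.5 -1.  -0.1] q [-0.11  0.63  0.4   1.89 -0.37  0.69  0.71]
turn [ 0.011  0.005 -0.021]
shift [ 0.0753 -0.1732 -0.0046] dist 0.189
shift [ 0.0756 -0.1738  0.0454] dist 0.195
```

View pics/side10.png

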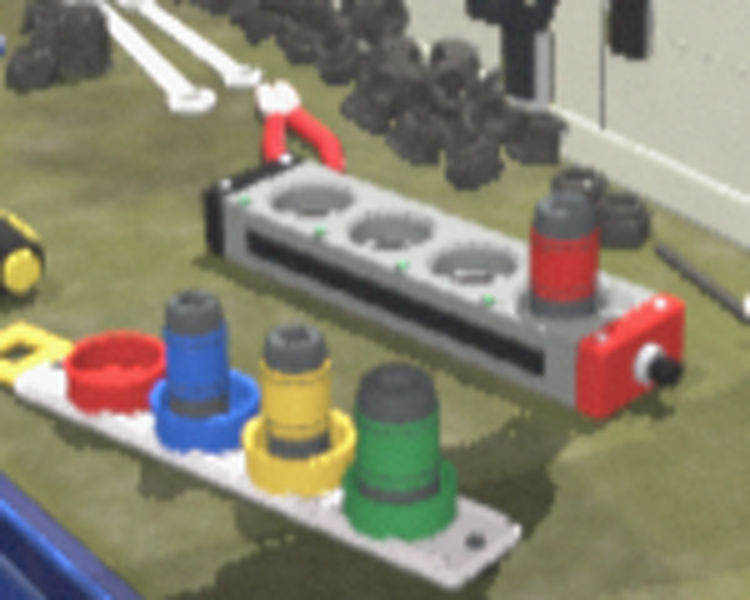

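Call:
{"api": "send_rows", "payload": {
  "moves": "0.8 0.015 -0.034 0 0.01 0.005 -0.02;0.8 0.03 -0.068 0 0.01 0.005 -0.02;0.8 0.045 -0.102 0 0.01 0.005 -0.02;0.8 0.06 -0.136 0.015 0.01 0.005 -0.02;0.8 0.07 -0.162 0.03 0.01 0.005 -0.02;0.8 0.075 -0.174 0.045 0.01 0.005 -0.02;0.8 0.075 -0.174 0.045 0.01 0.005 -0.02;0.8 0.075 -0.174 0.045 0.01 0.005 -0.02"
}}

```text
t: 9.8
eef_pos: [0.4402, -0.1098, 0.098]
ee_rot: [-1.963, -2.448, 0.002]
wrist_force: [0.3, -0.1, 0.8]
gripper_width: 0.0686
```

```bash
python3 go.py 0.22 .442 -.109 .05
```

```text
t9.80 pos [ 0.4402 -0.1098  0.098 ] ty [ 0.976  0.217 -0.004] tz [-0.004   0.0012 -1.    ] w0.0686 F [ 0.3 -0.1  0.8] q [-0.07  0.53  0.29  2.32 -0.44  0.35  0.82]
turn [-0.004 -0.002 -0.001]
shift [0.0003 0.0021 0.048 ] dist 0.048
```

Call:
{"api": "send_rows", "payload": {
  "moves": "0.8 0 0.002 0.01 -0.004 -0.002 0;0.8 0 0.002 0.025 -0.004 -0.002 0;0.8 0 0.002 0.038 -0.004 -0.002 0;0.8 0 0.002 0.048 -0.004 -0.002 0;0.8 0 0.002 0.048 -0.004 -0.002 0;0.8 0 0.002 0.048 -0.004 -0.002 0"
}}

```text
t: 10.3
eef_pos: [0.4442, -0.1099, 0.05]
ee_rot: [1.964, 2.449, 0.002]
wrist_force: [-0.4, 0.2, 0.6]
gripper_width: 0.0684
```

```bash
python3 go.py 0.22 .442 -.109 .05
python3 - <<'E'
from h import *
c=bot.capture("side");
cv2.imwrite(f"pics/side11.png",cv2.resize(c["image"][200:300,220:350],None,fx=6,fy=6,interpolation=cv2.INTER_CUBIC))
E
```

```text
t10.30 pos [ 0.4442 -0.1099  0.05  ] ty [0.976 0.217 0.002] tz [ 2.4e-03 -4.0e-04 -1.0e+00] w0.0684 F [-0.4  0.2  0.6] q [ 0.01  0.62  0.18  2.33 -0.5   0.22  0.86]
turn [ 0.002  0.001 -0.001]
shift [ 0.0013 -0.002   0.    ] dist 0.002
```

View pics/side11.png

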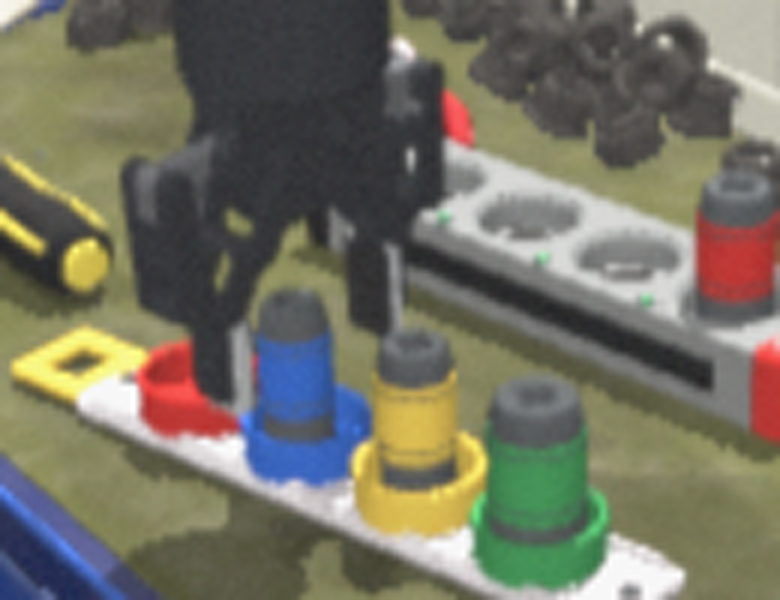

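Call:
{"api": "send_rows", "payload": {
  "moves": "0 0.001 -0.001 0 0 0 0;0 0.001 -0.001 0 0 0 0;0 0.001 -0.001 0 0 0 0;0 0.001 -0.001 0 0 0 0;0 0.001 -0.001 0 0 0 0;0 0.001 -0.001 0 0 0 0;0 0.001 -0.001 0 0 0 0"
}}

```text
t: 10.93
eef_pos: [0.443, -0.1091, 0.051]
ee_rot: [1.964, 2.448, 0.003]
wrist_force: [-1.1, 0.8, 5.3]
gripper_width: 0.0266
```

```bash
python3 go.py 0.22 .442 -.109 .132
```

```text
t10.93 pos [ 0.443  -0.1091  0.051 ] ty [0.976 0.217 0.003] tz [ 3.5e-03 -5.0e-04 -1.0e+00] w0.0266 F [-1.1  0.8  5.3] q [ 0.01  0.62  0.18  2.33 -0.5   0.22  0.86]
turn [ 0.003  0.001 -0.001]
shift [ 0.0002 -0.0006 -0.081 ] dist 0.081
```

Call:
{"api": "send_rows", "payload": {
  "moves": "0 0 0 -0.01 0.002 0 0;0 0 0 -0.035 0.003 0 0;0 0 0 -0.065 0.003 0 0;0 0 0 -0.08 0.003 0 0;0 0 0 -0.08 0.003 0 0;0 0 0 -0.08 0.003 0 0"
}}

```text
t: 11.43
eef_pos: [0.443, -0.1088, 0.1316]
ee_rot: [1.963, 2.449, 0.001]
wrist_force: [-0.2, -0.0, -3.2]
gripper_width: 0.0264
```

```bash
python3 go.py 0.2 .6125 -.0925 .12
python3 - <<'E'
from h import *
c=bot.capture("side");
cv2.imwrite(f"pics/side12.png",cv2.resize(c["image"][180:300,220:370],None,fx=5,fy=5,interpolation=cv2.INTER_CUBIC))
E
```

```text
t11.43 pos [ 0.443  -0.1088  0.1316] ty [0.976 0.218 0.002] tz [ 0.0025 -0.0013 -1.    ] w0.0264 F [-0.2 -0.  -3.2] q [-0.14  0.47  0.37  2.3  -0.4   0.43  0.78]
turn [0.002 0.002 0.02 ]
shift [-0.021   0.1689  0.012 ] dist 0.171
```

View pics/side12.png

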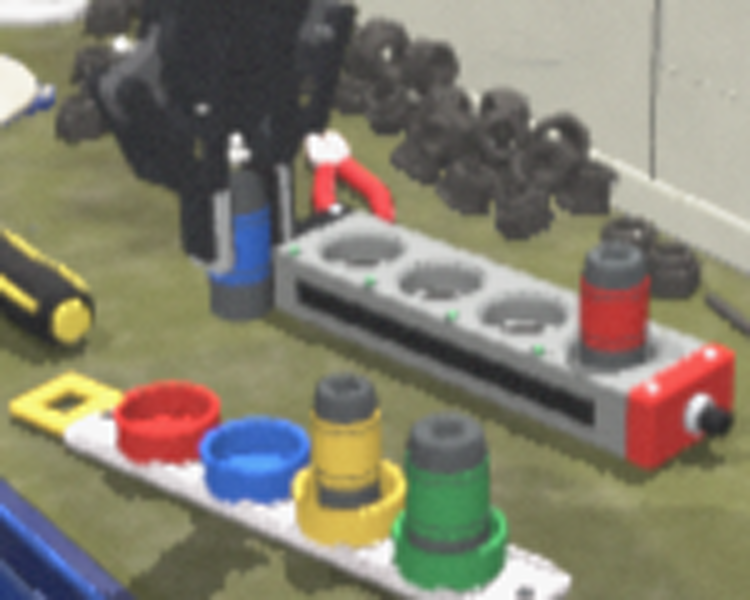

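Call:
{"api": "send_rows", "payload": {
  "moves": "0 -0.004 0.034 0 0.002 0.002 0.01;0 -0.009 0.068 0.002 0.002 0.002 0.02;0 -0.013 0.102 0.004 0.002 0.002 0.02;0 -0.017 0.136 0.008 0.002 0.002 0.02;0 -0.02 0.158 0.012 0.002 0.002 0.02;0 -0.021 0.168 0.012 0.002 0.002 0.02;0 -0.021 0.169 0.024 0.002 0.002 0.02;0 -0.021 0.169 0.036 0.002 0.002 0.02"
}}

```text
t: 12.15
eef_pos: [0.6107, -0.0925, 0.0931]
ee_rot: [-1.987, -2.429, 0.003]
wrist_force: [0.5, 0.4, -2.6]
gripper_width: 0.0264
```

Call:
{"api": "send_rows", "payload": {
  "moves": "0 0 0 0 0 0 0;0 0 0 0 0 0 0;0 0 0 0 0 0 0"
}}

```text
t: 12.4
eef_pos: [0.6084, -0.0929, 0.0924]
ee_rot: [-1.987, -2.425, 0.006]
wrist_force: [1.3, 0.2, -1.8]
gripper_width: 0.0264
```

```bash
python3 go.py 0.2 .6125 -.0925 .09
python3 - <<'E'
from h import *
c=bot.capture("side");
cv2.imwrite(f"pics/side13.png",cv2.resize(c["image"][200:280,280:380],None,fx=7,fy=7,interpolation=cv2.INTER_CUBIC))
E
```

```text
t12.40 pos [ 0.6084 -0.0929  0.0924] ty [ 0.98   0.197 -0.007] tz [-0.007   0.0012 -1.    ] w0.0264 F [ 1.3  0.2 -1.8] q [-0.18  0.68  0.37  1.96 -0.43  0.58  0.68]
turn [-0.007 -0.003 -0.002]
shift [-0.0004  0.0041  0.0024] dist 0.005
```

View pics/side13.png

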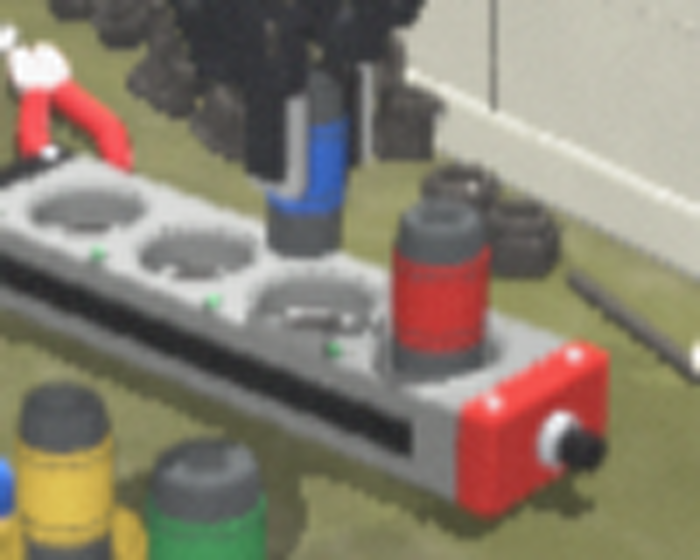

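```bash
cat > d.py <<'E'
# d.py u v z  U V : socket bottom px (full image), its z; pocket mouth px -> world correction
import sys,pickle
from h import *
s=pickle.load(open("C0.pkl","rb"))["side"];a=[float(v) for v in sys.argv[1:]]
p=back(s,[a[:2]],a[2])[0];q=back(s,[a[3:5]],.037)[0];print(p.round(4),q.round(4),"corr",(q-p)[:2].round(4))
E
python3 d.py 323.1 234.7 .0574 324.2 242.4; python3 -c "
from h import *;import pickle
s=pickle.load(open('C0.pkl','rb'))['side'];print(proj(s,[[.6084,-.0929,.0574],[.6125,-.0925,.037]]))"
```

```text
[ 0.605  -0.0942  0.0574] [ 0.6063 -0.0968  0.037 ] corr [ 0.0013 -0.0026]
[[323.87244672 234.13087891]
 [325.07919904 241.06810156]]
```

```bash
python3 go.py 0.2 .6115 -.0935 .0595
```

```text
t12.45 pos [ 0.6094 -0.0929  0.0931] ty [ 0.98   0.197 -0.005] tz [-5.2e-03  9.0e-04 -1.0e+00] w0.0266 F [-0.6 -0.6 -1.1] q [-0.18  0.68  0.37  1.96 -0.43  0.58  0.68]
turn [-0.005 -0.002 -0.002]
shift [-0.0011  0.0021  0.0336] dist 0.034
```

Call:
{"api": "send_rows", "payload": {
  "moves": "0 -0.001 0.002 0.005 -0.005 -0.002 0;0 -0.001 0.002 0.012 -0.005 -0.002 0;0 -0.001 0.002 0.02 -0.005 -0.002 0;0 -0.001 0.002 0.026 -0.005 -0.002 0;0 -0.001 0.002 0.03 -0.005 -0.002 0;0 -0.001 0.002 0.033 -0.005 -0.002 0;0 -0.001 0.002 0.034 -0.005 -0.002 0;0 -0.001 0.002 0.035 -0.005 -0.002 0"
}}

```text
t: 13.12
eef_pos: [0.611, -0.0935, 0.0581]
ee_rot: [-1.99, -2.43, 0.0]
wrist_force: [-1.1, 1.0, 7.0]
gripper_width: 0.0267
```

```bash
python3 go.py 0.2 .6115 -.0935 .057
python3 - <<'E'
from h import *
c=bot.capture("side");
cv2.imwrite(f"pics/side14.png",cv2.resize(c["image"][200:280,280:380],None,fx=7,fy=7,interpolation=cv2.INTER_CUBIC))
E
```

```text
t13.12 pos [ 0.611  -0.0935  0.0581] ty [ 0.98   0.197 -0.001] tz [-1.e-03  4.e-04 -1.e+00] w0.0267 F [-1.1  1.   7. ] q [-0.15  0.73  0.33  1.97 -0.46  0.51  0.71]
turn [-0.001 -0.001 -0.002]
shift [-0.0001  0.0005  0.0011] dist 0.001
```

View pics/side14.png

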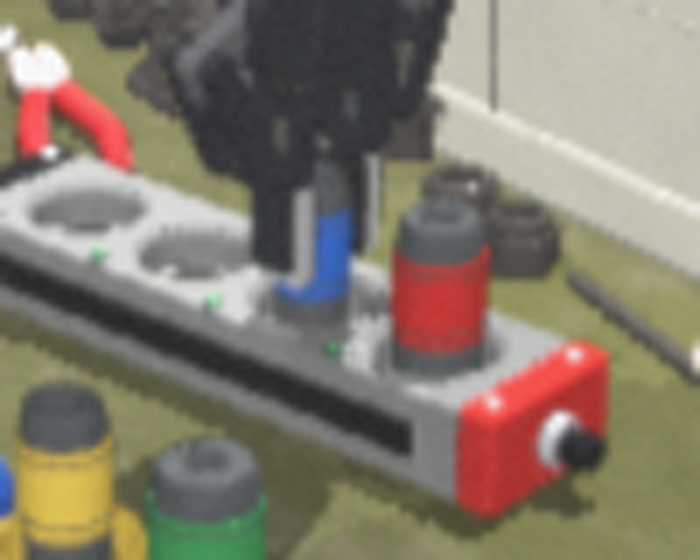

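Bottom contact at the expected height, 7 N. Release and lift.

Call:
{"api": "send_rows", "payload": {
  "moves": "0.6 0 0 0 0 0 0;0.6 0 0 0 0 0 0;0.8 0 0 0 0 0 0;0.8 0 0 0 0 0 0;0.8 0 0 -0.02 0 0 0;0.8 0 0 -0.05 0 0 0;0.8 0 0 -0.08 0 0 0;0.8 0 0 -0.08 0 0 0"
}}

```text
t: 13.83
eef_pos: [0.615, -0.0949, 0.1437]
ee_rot: [1.986, 2.423, 0.008]
wrist_force: [1.0, -0.6, 0.9]
gripper_width: 0.0686
```

```bash
python3 go.py 0.22 .458 -.163 .15 .458 -.163 .1
python3 - <<'E'
from h import *
c=bot.capture("side");
cv2.imwrite(f"pics/side15.png",cv2.resize(c["image"][190:310,230:380],None,fx=5,fy=5,interpolation=cv2.INTER_CUBIC))
E
```

```text
t13.83 pos [ 0.615  -0.0949  0.1437] ty [0.98  0.196 0.009] tz [ 0.0096 -0.0012 -1.    ] w0.0686 F [ 1.  -0.6  0.9] q [-0.21  0.62  0.42  1.94 -0.39  0.66  0.65]
turn [ 0.009  0.003 -0.022]
shift [-0.036  -0.1672 -0.0077] dist 0.171
shift [-0.0358 -0.1677  0.0423] dist 0.177
```

View pics/side15.png

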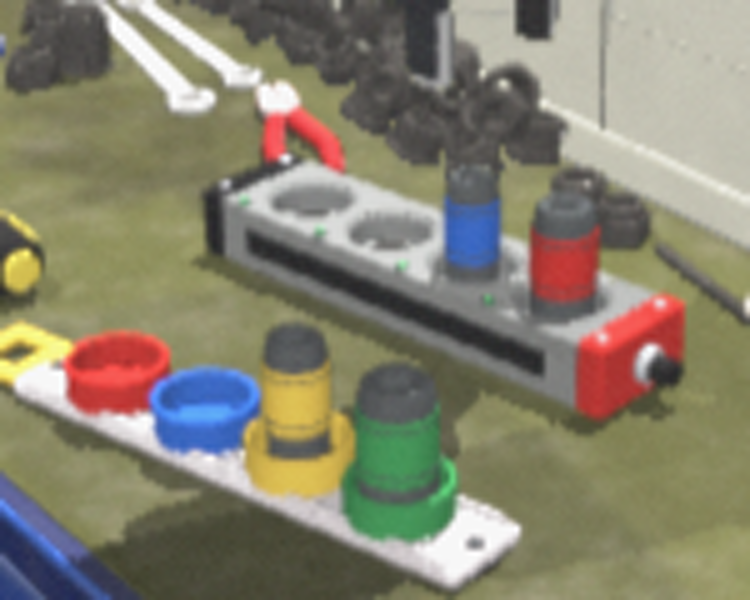

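Call:
{"api": "send_rows", "payload": {
  "moves": "0.8 -0.007 -0.033 -0.004 0.009 0.003 -0.02;0.8 -0.014 -0.066 -0.004 0.009 0.003 -0.02;0.8 -0.021 -0.1 0 0.009 0.003 -0.02;0.8 -0.029 -0.133 0.012 0.009 0.003 -0.02;0.8 -0.034 -0.158 0.025 0.009 0.003 -0.02;0.8 -0.036 -0.168 0.042 0.009 0.003 -0.02;0.8 -0.036 -0.168 0.042 0.009 0.003 -0.02;0.8 -0.036 -0.168 0.042 0.009 0.003 -0.02"
}}

```text
t: 14.55
eef_pos: [0.4556, -0.1626, 0.0979]
ee_rot: [-1.965, -2.445, 0.003]
wrist_force: [1.4, -0.4, -0.9]
gripper_width: 0.0681
```

```bash
python3 go.py 0.22 .458 -.163 .05
```

```text
t14.55 pos [ 0.4556 -0.1626  0.0979] ty [ 0.977  0.215 -0.005] tz [-0.005   0.0013 -1.    ] w0.0681 F [ 1.4 -0.4 -0.9] q [ 0.02  0.56  0.31  2.25 -0.44  0.39  0.91]
turn [-0.005 -0.002 -0.003]
shift [-0.001   0.0025  0.0478] dist 0.048
```

Call:
{"api": "send_rows", "payload": {
  "moves": "0.8 -0.001 0.0015 0.01 -0.004 -0.002 0;0.8 -0.001 0.0015 0.025 -0.004 -0.002 0;0.8 -0.001 0.0015 0.038 -0.004 -0.002 0;0.8 -0.001 0.0015 0.048 -0.004 -0.002 0;0.8 -0.001 0.0015 0.048 -0.004 -0.002 0;0.8 -0.001 0.0015 0.048 -0.004 -0.002 0"
}}

```text
t: 15.05
eef_pos: [0.4581, -0.1629, 0.0498]
ee_rot: [-1.967, -2.45, -0.0]
wrist_force: [-0.3, 0.2, -0.2]
gripper_width: 0.0681
```

```bash
python3 go.py 0.22 .458 -.163 .05
python3 - <<'E'
from h import *
c=bot.capture("side");
cv2.imwrite(f"pics/side16.png",cv2.resize(c["image"][200:300,220:350],None,fx=6,fy=6,interpolation=cv2.INTER_CUBIC))
E
```

```text
t15.05 pos [ 0.4581 -0.1629  0.0498] ty [ 0.976  0.216 -0.   ] tz [-2.e-04  3.e-04 -1.e+00] w0.0681 F [-0.3  0.2 -0.2] q [ 0.09  0.64  0.22  2.26 -0.49  0.28  0.96]
turn [-0.    -0.    -0.002]
shift [-0.0001 -0.0001 -0.0002] dist 0.0
```

View pics/side16.png

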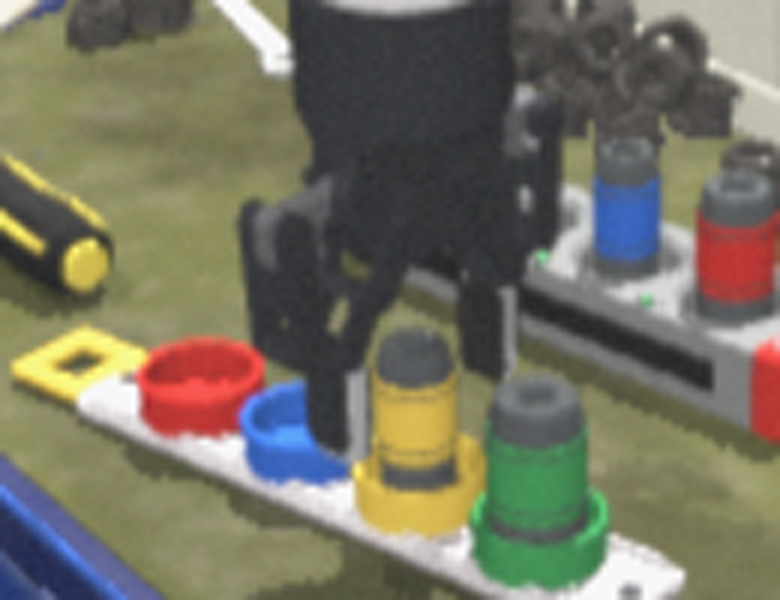

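Call:
{"api": "send_rows", "payload": {
  "moves": "0 0 0 0 0 0 0;0 0 0 0 0 0 0;0 0 0 0 0 0 0;0 0 0 0 0 0 0;0 0 0 0 0 0 0;0 0 0 0 0 0 0;0 0 0 0 0 0 0"
}}

```text
t: 15.68
eef_pos: [0.4584, -0.1632, 0.0509]
ee_rot: [1.966, 2.448, 0.001]
wrist_force: [0.5, 0.2, 5.4]
gripper_width: 0.0288
```

Call:
{"api": "send_rows", "payload": {
  "moves": "0 0 0 -0.01 0 0 0;0 0 0 -0.035 0.002 0 0;0 0 0 -0.065 0.002 0 0;0 0 0 -0.08 0.002 0 0;0 0 0 -0.08 0.002 0 0;0 0 0 -0.08 0.002 0 0"
}}

```text
t: 16.18
eef_pos: [0.4587, -0.163, 0.1319]
ee_rot: [1.966, 2.448, 0.001]
wrist_force: [-0.2, 0.7, -2.5]
gripper_width: 0.0283
```

```bash
python3 go.py 0.2 .602 -.038 .11
python3 - <<'E'
from h import *
c=bot.capture("side");
cv2.imwrite(f"pics/side17.png",cv2.resize(c["image"][180:300,220:370],None,fx=5,fy=5,interpolation=cv2.INTER_CUBIC))
E
```

```text
t16.18 pos [ 0.4587 -0.163   0.1319] ty [0.976 0.216 0.001] tz [ 1.7e-03 -8.0e-04 -1.0e+00] w0.0283 F [-0.2  0.7 -2.5] q [-0.04  0.5   0.38  2.23 -0.4   0.47  0.88]
turn [0.002 0.001 0.018]
shift [0.0911 0.1669 0.022 ] dist 0.191
```

View pics/side17.png

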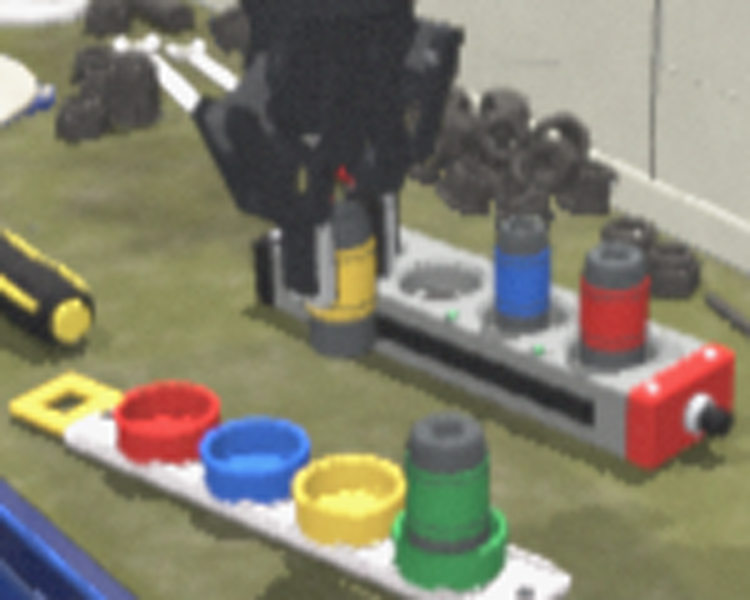

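Call:
{"api": "send_rows", "payload": {
  "moves": "0 0.018 0.033 0 0.002 0.001 0.01;0 0.036 0.067 0 0.002 0.001 0.018;0 0.054 0.1 0 0.002 0.001 0.018;0 0.072 0.133 0 0.002 0.001 0.018;0 0.085 0.157 0.003 0.002 0.001 0.018;0 0.091 0.167 0.012 0.002 0.001 0.018;0 0.091 0.167 0.03 0.002 0.001 0.018;0 0.091 0.167 0.038 0.002 0.001 0.018"
}}

```text
t: 16.9
eef_pos: [0.5993, -0.0367, 0.0894]
ee_rot: [-1.982, -2.429, 0.007]
wrist_force: [-1.1, 0.6, -2.6]
gripper_width: 0.0281
```

```bash
python3 - <<'E'
from h import *
c=bot.capture("side");
cv2.imwrite(f"pics/side18.png",cv2.resize(c["image"][200:280,260:360],None,fx=7,fy=7,interpolation=cv2.INTER_CUBIC))
E
python3 go.py 0.2 .602 -.038 .09
```

```text
t16.95 pos [ 0.5976 -0.0378  0.0886] ty [ 0.98   0.199 -0.011] tz [-1.110e-02  3.000e-04 -9.999e-01] w0.0285 F [-0.7 -0.2 -2.5] q [-0.28  0.68  0.38  2.   -0.45  0.56  0.62]
turn [-0.011 -0.003 -0.   ]
shift [-0.0011  0.0042 -0.0014] dist 0.005
```

View pics/side18.png

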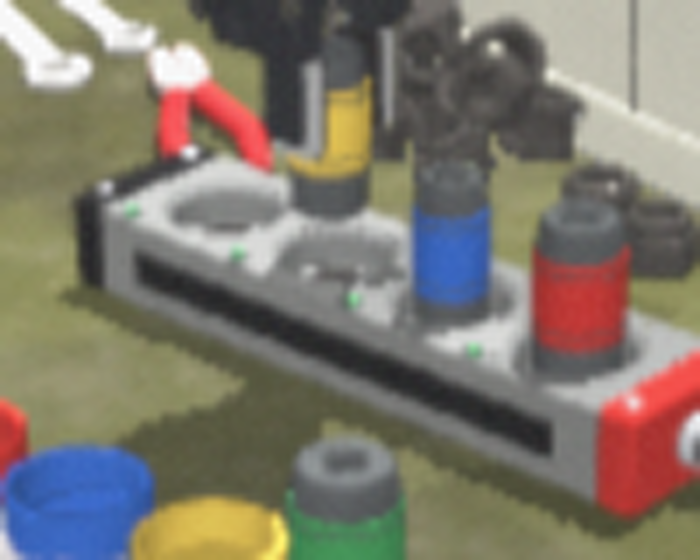

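```bash
python3 d.py 306.4 229.1 .0542 308.1 236
```

```text
[ 0.596  -0.0377  0.0542] [ 0.5966 -0.0437  0.037 ] corr [ 0.0006 -0.006 ]
```

```bash
python3 go.py 0.2 .601 -.0405 .0575
```

```text
t16.95 pos [ 0.5976 -0.0378  0.0886] ty [ 0.98   0.199 -0.011] tz [-1.110e-02  3.000e-04 -9.999e-01] w0.0285 F [-0.7 -0.2 -2.5] q [-0.28  0.68  0.38  2.   -0.45  0.56  0.62]
turn [-0.011 -0.003 -0.   ]
shift [-0.0034  0.0031  0.0311] dist 0.031
```

Call:
{"api": "send_rows", "payload": {
  "moves": "0 -0.003 0.003 0 -0.01 -0.003 0;0 -0.003 0.003 0.006 -0.01 -0.003 0;0 -0.003 0.003 0.013 -0.01 -0.003 0;0 -0.003 0.003 0.02 -0.01 -0.003 0;0 -0.003 0.003 0.025 -0.01 -0.003 0;0 -0.003 0.003 0.029 -0.01 -0.003 0;0 -0.003 0.003 0.031 -0.01 -0.003 0;0 -0.003 0.003 0.032 -0.01 -0.003 0"
}}

```text
t: 17.62
eef_pos: [0.6006, -0.0402, 0.0579]
ee_rot: [-1.988, -2.43, 0.001]
wrist_force: [-4.3, 0.1, 17.7]
gripper_width: 0.0282
```

```bash
python3 - <<'E'
from h import *
c=bot.capture("side");
cv2.imwrite(f"pics/side19.png",cv2.resize(c["image"][200:280,260:360],None,fx=7,fy=7,interpolation=cv2.INTER_CUBIC))
E
python3 go.py 0.2 .601 -.0405 .057
```

```text
t17.67 pos [ 0.6006 -0.0402  0.058 ] ty [ 0.98   0.198 -0.001] tz [-1.4e-03  7.0e-04 -1.0e+00] w0.0282 F [-3.9  0.   8.3] q [-0.24  0.72  0.34  2.01 -0.49  0.49  0.65]
turn [-0.001 -0.001 -0.001]
shift [-0.0004  0.0004  0.001 ] dist 0.001
```

View pics/side19.png

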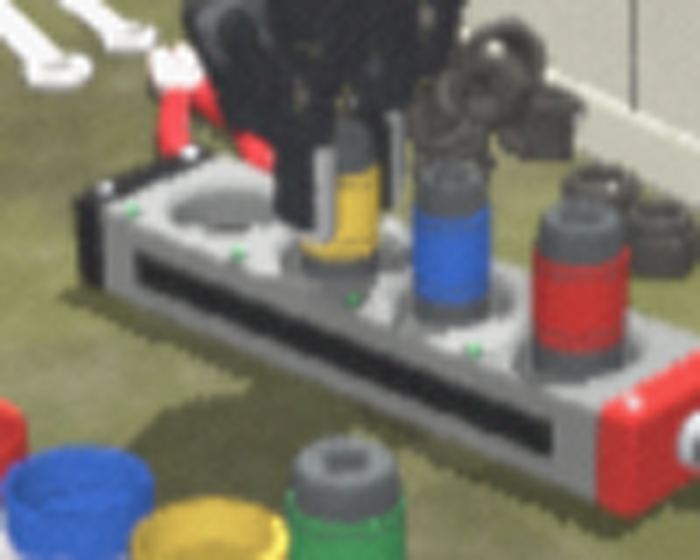

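Call:
{"api": "send_rows", "payload": {
  "moves": "0.6 0 0 0 0 0 0;0.6 0 0 0 0 0 0;0.8 0 0 0 0 0 0;0.8 0 0 0 0 0 0;0.8 0 0 -0.02 0 0 0;0.8 0 0 -0.05 0 0 0;0.8 0 0 -0.08 0 0 0;0.8 0 0 -0.08 0 0 0"
}}

```text
t: 18.33
eef_pos: [0.6044, -0.0412, 0.1429]
ee_rot: [1.986, 2.426, 0.008]
wrist_force: [0.8, -0.4, 0.7]
gripper_width: 0.0679
```

```bash
python3 go.py 0.22 .47 -.2185 .145 .47 -.2185 .1
python3 - <<'E'
from h import *
c=bot.capture("side");
cv2.imwrite(f"pics/side20.png",cv2.resize(c["image"][190:310,230:380],None,fx=5,fy=5,interpolation=cv2.INTER_CUBIC))
E
```

```text
t18.33 pos [ 0.6044 -0.0412  0.1429] ty [0.98  0.198 0.008] tz [ 0.0081 -0.     -1.    ] w0.0679 F [ 0.8 -0.4  0.7] q [-0.31  0.6   0.44  1.97 -0.41  0.64  0.59]
turn [ 0.008  0.002 -0.021]
shift [-0.1472 -0.1668 -0.0032] dist 0.223
shift [-0.1472 -0.1671  0.0418] dist 0.227
```

View pics/side20.png

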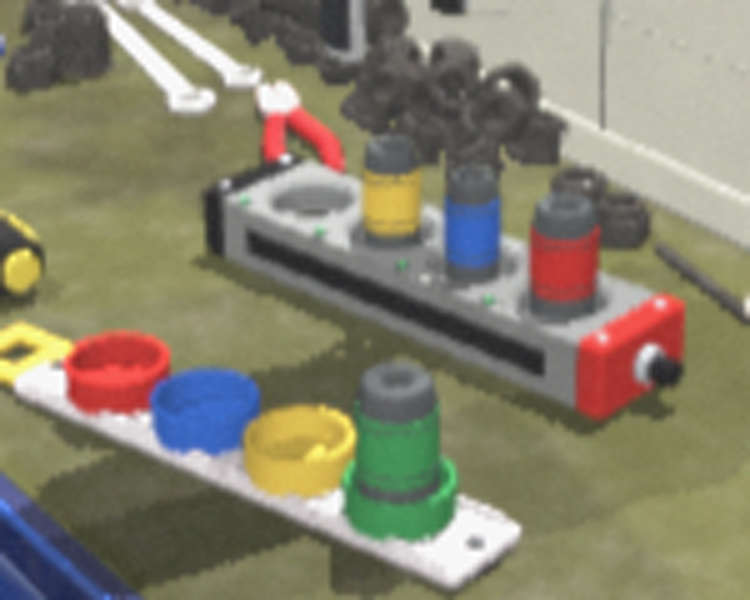

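Call:
{"api": "send_rows", "payload": {
  "moves": "0.8 -0.026 -0.029 -0.005 0.008 0.002 -0.02;0.8 -0.052 -0.058 -0.005 0.008 0.002 -0.02;0.8 -0.078 -0.088 -0.003 0.008 0.002 -0.02;0.8 -0.104 -0.117 0 0.008 0.002 -0.02;0.8 -0.128 -0.145 0.01 0.008 0.002 -0.02;0.8 -0.142 -0.161 0.025 0.008 0.002 -0.02;0.8 -0.147 -0.167 0.042 0.008 0.002 -0.02;0.8 -0.147 -0.167 0.042 0.008 0.002 -0.02"
}}

```text
t: 19.05
eef_pos: [0.4645, -0.2193, 0.0954]
ee_rot: [-1.966, -2.439, 0.007]
wrist_force: [-0.1, -0.3, -0.6]
gripper_width: 0.0687
```

```bash
python3 go.py 0.22 .47 -.2185 .05
```

```text
t19.05 pos [ 0.4645 -0.2193  0.0954] ty [ 0.977  0.212 -0.009] tz [-0.0096  0.002  -1.    ] w0.0687 F [-0.1 -0.3 -0.6] q [ 0.11  0.59  0.33  2.19 -0.43  0.44  1.  ]
turn [-0.009 -0.004 -0.006]
shift [-0.0006  0.006   0.0454] dist 0.046
```

Call:
{"api": "send_rows", "payload": {
  "moves": "0.8 -0.001 0.004 0 -0.008 -0.004 0;0.8 -0.001 0.004 0.01 -0.008 -0.004 0;0.8 -0.001 0.004 0.025 -0.008 -0.004 0;0.8 -0.001 0.004 0.037 -0.008 -0.004 0;0.8 -0.001 0.004 0.045 -0.008 -0.004 0;0.8 -0.001 0.004 0.045 -0.008 -0.004 0;0.8 -0.001 0.004 0.045 -0.008 -0.004 0"
}}

```text
t: 19.63
eef_pos: [0.4688, -0.2186, 0.0502]
ee_rot: [-1.969, -2.447, 0.001]
wrist_force: [0.2, -0.4, 0.3]
gripper_width: 0.0681
```

```bash
python3 go.py 0.22 .47 -.2185 .05
python3 - <<'E'
from h import *
c=bot.capture("side");
cv2.imwrite(f"pics/side21.png",cv2.resize(c["image"][210:310,230:360],None,fx=6,fy=6,interpolation=cv2.INTER_CUBIC))
E
```

```text
t19.63 pos [ 0.4688 -0.2186  0.0502] ty [ 0.977  0.214 -0.001] tz [-1.e-03  2.e-04 -1.e+00] w0.0681 F [ 0.2 -0.4  0.3] q [ 0.17  0.66  0.25  2.2  -0.49  0.33  1.04]
turn [-0.001 -0.    -0.005]
shift [-0.0002  0.0012  0.0002] dist 0.001
```

View pics/side21.png

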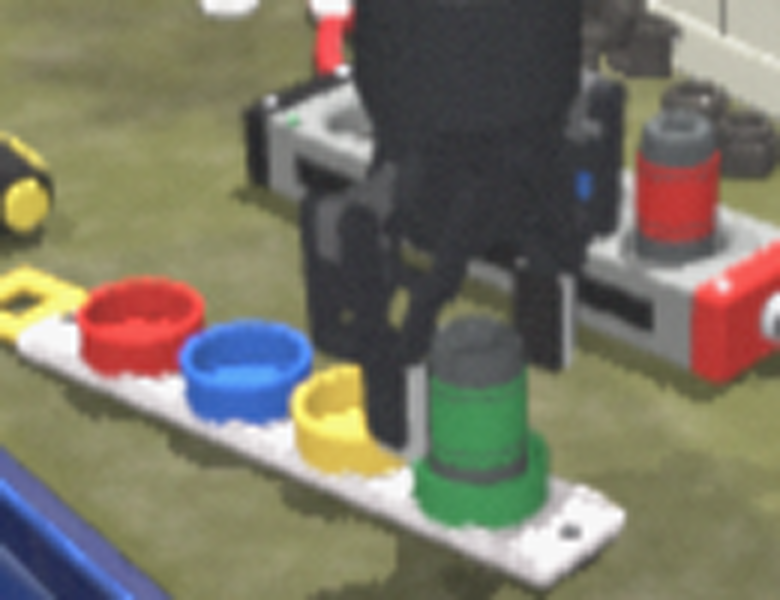

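Call:
{"api": "send_rows", "payload": {
  "moves": "0 0 0.001 0 0 0 0;0 0 0.001 0 0 0 0;0 0 0.001 0 0 0 0;0 0 0.001 0 0 0 0;0 0 0.001 0 0 0 0;0 0 0.001 0 0 0 0;0 0 0.001 0 0 0 0",
  "newtons": 55
}}

```text
t: 20.27
eef_pos: [0.4704, -0.2188, 0.0514]
ee_rot: [1.969, 2.446, 0.001]
wrist_force: [-0.1, 0.6, 5.4]
gripper_width: 0.0339
```

Call:
{"api": "send_rows", "payload": {
  "moves": "0 0 0 -0.01 0 0 0;0 0 0 -0.035 0.002 0 0;0 0 0 -0.065 0.002 0 0;0 0 0 -0.083 0.002 0 0;0 0 0 -0.083 0.002 0 0;0 0 0 -0.083 0.002 0 0"
}}

```text
t: 20.77
eef_pos: [0.4707, -0.2187, 0.1354]
ee_rot: [1.969, 2.446, -0.001]
wrist_force: [-0.6, -0.2, -3.1]
gripper_width: 0.0344
```

```bash
python3 go.py 0.2 .52 -.06 .135 .591 .0145 .135
python3 - <<'E'
from h import *
c=bot.capture("side");
cv2.imwrite(f"pics/side22.png",cv2.resize(c["image"][180:300,220:370],None,fx=5,fy=5,interpolation=cv2.INTER_CUBIC))
E
```

```text
t20.77 pos [ 0.4707 -0.2187  0.1354] ty [0.977 0.214 0.001] tz [ 0.0012 -0.0014 -1.    ] w0.0344 F [-0.6 -0.2 -3.1] q [ 0.06  0.52  0.4   2.16 -0.4   0.52  0.97]
turn [0.001 0.002 0.015]
shift [0.1445 0.0821 0.0002] dist 0.166
shift [2.021e-01 1.674e-01 2.000e-04] dist 0.262
```

View pics/side22.png

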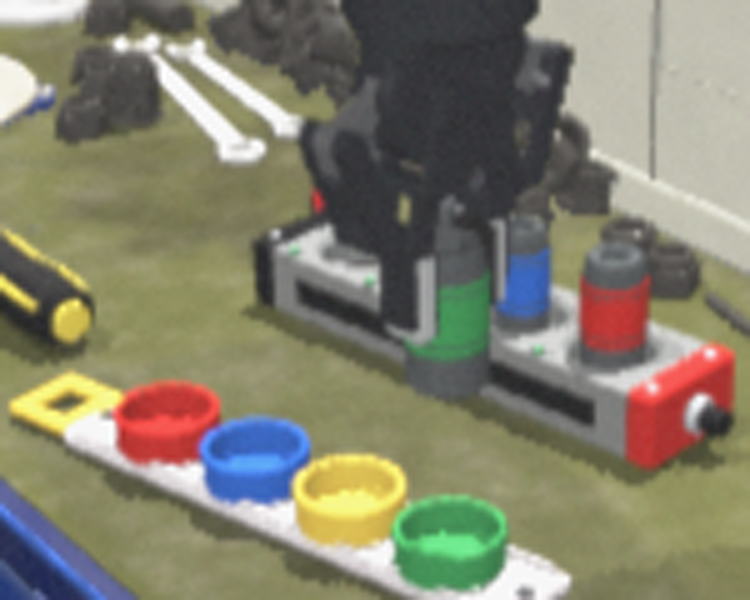

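Call:
{"api": "send_rows", "payload": {
  "moves": "0 0.035 0.02 0 0.001 0.002 0.015;0 0.07 0.04 0 0.001 0.002 0.015;0 0.106 0.06 0 0.001 0.002 0.015;0 0.138 0.08 0 0.001 0.002 0.015;0 0.155 0.104 0 0.001 0.002 0.015;0 0.165 0.119 0 0.001 0.002 0.015;0 0.165 0.119 0 0.001 0.002 0.015"
}}

```text
t: 21.4
eef_pos: [0.5536, -0.0259, 0.1325]
ee_rot: [-1.975, -2.438, -0.002]
wrist_force: [0.6, 1.2, -2.1]
gripper_width: 0.0344
```

```bash
python3 - <<'E'
from h import *
for n in("side","top"): cv2.imwrite(f"pics/{n}23.png",bot.capture(n)["image"])
E
python3 go.py 0.2 .591 .0145 .125
```

```text
t21.50 pos [ 0.55   -0.0307  0.1327] ty [ 0.98   0.201 -0.005] tz [-0.0058  0.0012 -1.    ] w0.0343 F [-1.2 -0.5 -2.5] q [-0.34  0.57  0.43  2.09 -0.43  0.57  0.61]
turn [-0.005 -0.002  0.003]
shift [0.036  0.0493 0.0075] dist 0.062
```

View pics/side23.png

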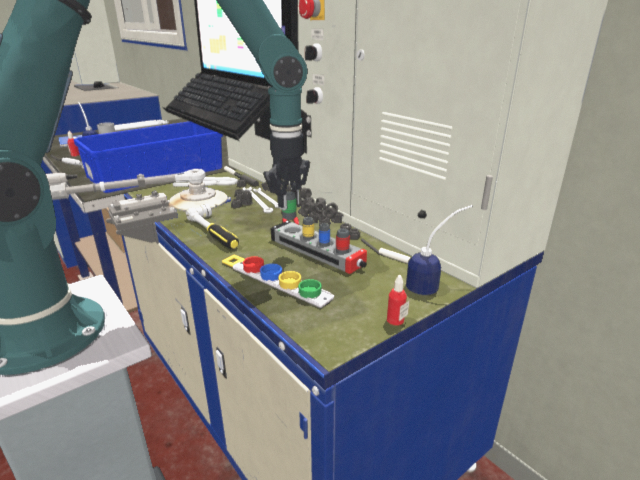

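View pics/top23.png

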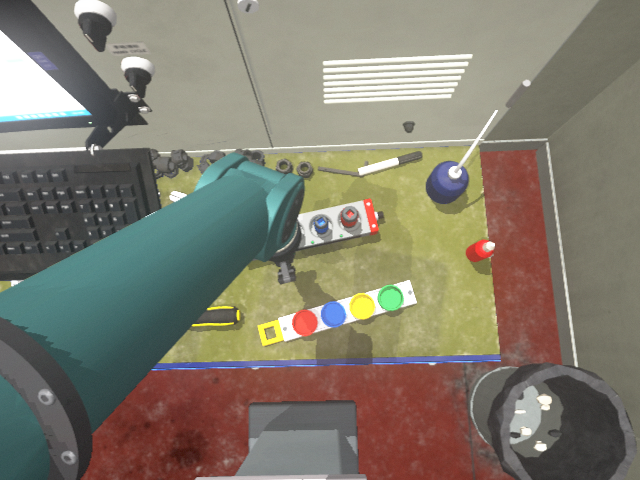

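Call:
{"api": "send_rows", "payload": {
  "moves": "0 0.01 0.012 0 -0.003 -0.002 0;0 0.02 0.026 0.002 -0.005 -0.002 0;0 0.03 0.04 0.004 -0.005 -0.002 0;0 0.036 0.047 0.007 -0.005 -0.002 0;0 0.036 0.047 0.02 -0.005 -0.002 0;0 0.036 0.047 0.035 -0.005 -0.002 0;0 0.036 0.047 0.043 -0.005 -0.002 0;0 0.036 0.047 0.043 -0.005 -0.002 0"
}}

```text
t: 22.17
eef_pos: [0.5861, 0.0136, 0.0869]
ee_rot: [-1.983, -2.431, 0.006]
wrist_force: [-1.2, -0.1, -2.1]
gripper_width: 0.0343
```

```bash
python3 - <<'E'
from h import *
c=bot.capture("side");
cv2.imwrite(f"pics/side24.png",cv2.resize(c["image"][200:280,250:350],None,fx=7,fy=7,interpolation=cv2.INTER_CUBIC))
E
python3 go.py 0.2 .591 .0145 .09
```

```text
t22.22 pos [0.5869 0.0134 0.088 ] ty [ 0.98   0.201 -0.004] tz [-4.e-03 -3.e-04 -1.e+00] w0.0342 F [-0.7 -0.2 -2.8] q [-0.37  0.67  0.39  2.03 -0.48  0.53  0.57]
turn [-0.004 -0.001  0.002]
shift [ 0.0002  0.0042 -0.002 ] dist 0.005
```

View pics/side24.png

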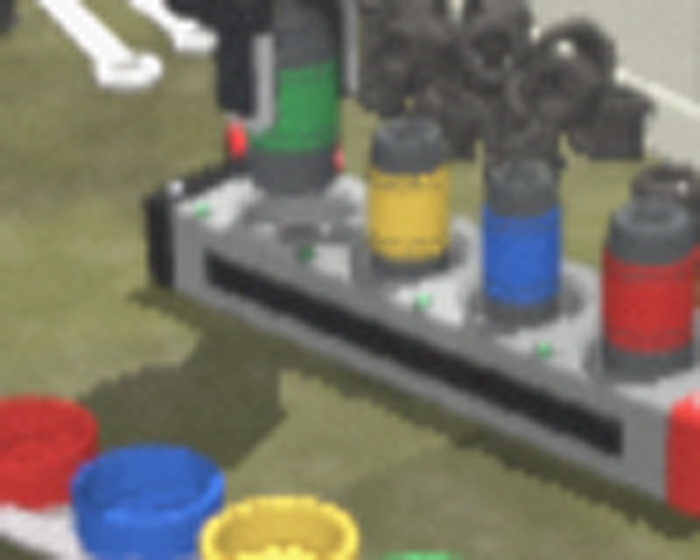

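```bash
python3 d.py 291.4 224 .0526 292.2 229.2
```

```text
[0.586  0.014  0.0526] [0.5881 0.0143 0.037 ] corr [0.0021 0.0003]
```

Call:
{"api": "send_rows", "payload": {
  "moves": "0 0 0.0035 0 -0.004 -0.001 0;0 0 0.0035 0.003 -0.004 -0.001 0;0 0 0.0035 0.007 -0.004 -0.001 0;0 0 0.0035 0.01 -0.004 -0.001 0;0 0 0.0035 0.012 -0.004 -0.001 0;0 0 0.0035 0.012 -0.004 -0.001 0"
}}

```text
t: 22.72
eef_pos: [0.59, 0.0142, 0.0756]
ee_rot: [-1.986, -2.434, 0.001]
wrist_force: [0.4, 0.8, -3.4]
gripper_width: 0.0342
```

```bash
python3 - <<'E'
from h import *
c=bot.capture("side");
cv2.imwrite(f"pics/side25.png",cv2.resize(c["image"][205:255,260:330],None,fx=11,fy=11,interpolation=cv2.INTER_CUBIC))
E
python3 go.py 0.2 .5905 .014 .058
```

```text
t22.77 pos [0.5901 0.0142 0.0758] ty [ 0.98   0.201 -0.   ] tz [-4.e-04 -4.e-04 -1.e+00] w0.0343 F [-0.9  0.  -2.2] q [-0.36  0.69  0.37  2.03 -0.49  0.51  0.57]
turn [-0.     0.     0.002]
shift [-0.0002  0.0004  0.0178] dist 0.018
```

View pics/side25.png

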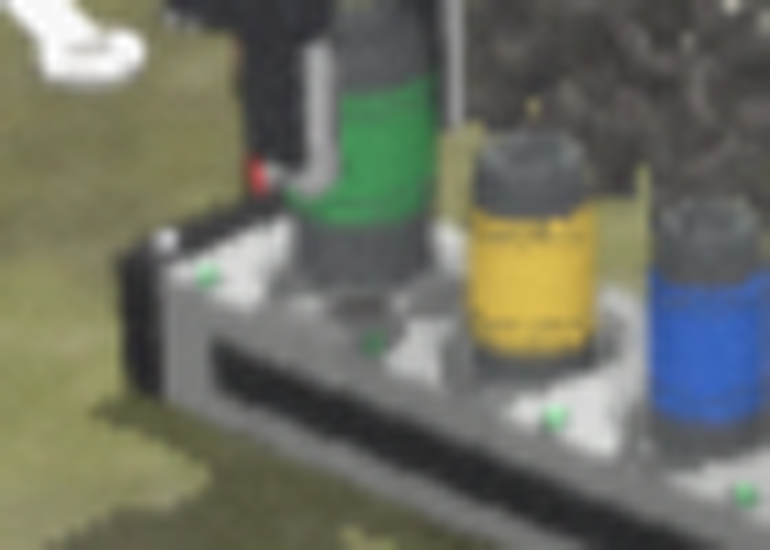

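Call:
{"api": "send_rows", "payload": {
  "moves": "0 -0.001 0 0.003 0 0 0;0 -0.001 0 0.006 0 0 0;0 -0.001 0 0.009 0 0 0;0 -0.001 0 0.012 0 0 0;0 -0.001 0 0.013 0 0 0;0 -0.001 0 0.013 0 0 0"
}}

```text
t: 23.27
eef_pos: [0.5915, 0.0159, 0.0658]
ee_rot: [-1.984, -2.434, -0.008]
wrist_force: [1.5, 4.3, -4.0]
gripper_width: 0.034
```

```bash
python3 - <<'E'
from h import *
c=bot.capture("side");
cv2.imwrite(f"pics/side26.png",cv2.resize(c["image"][205:255,260:330],None,fx=11,fy=11,interpolation=cv2.INTER_CUBIC))
E
python3 go.py 0.2 .5905 .014 .058
```

```text
t23.32 pos [0.5913 0.0162 0.0645] ty [0.979 0.202 0.003] tz [ 0.0018  0.0041 -1.    ] w0.0342 F [ 0.4  5.5 -4.7] q [-0.35  0.7   0.35  2.03 -0.51  0.49  0.59]
turn [ 0.003 -0.004  0.003]
shift [-0.0021 -0.0012  0.0065] dist 0.007
```

View pics/side26.png

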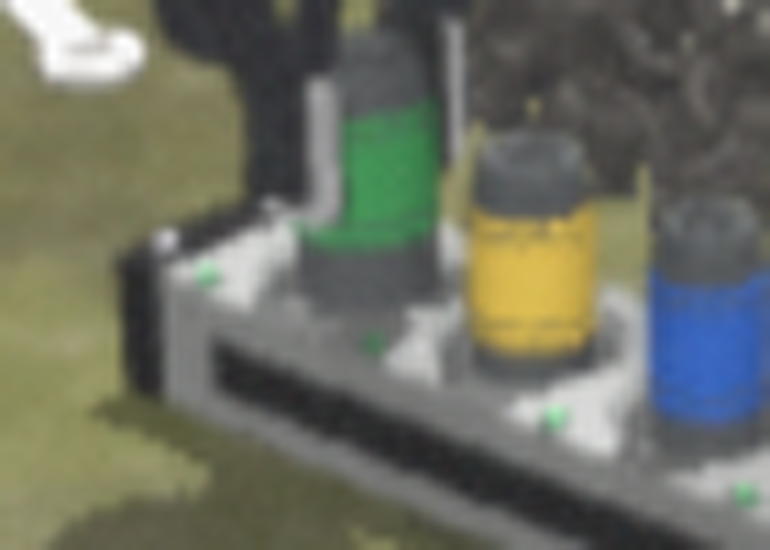

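Run:
```python
from h import *
for k in range(4):
    c=bot.capture("side");s=bot.get_state();print(s["eef_pos"].round(4),s["wrist_force"].round(1),s["wrist_torque"].round(2),s["joint_vel"].round(3))
cv2.imwrite("pics/side27.png",c["image"]);cv2.imwrite("pics/top27.png",bot.capture("top")["image"])
```

```text
[0.5911 0.0165 0.0637] [ 0.2  4.5 -0.1] [ 1.16 -0.04  0.02] [-0.001  0.016 -0.006  0.002  0.003 -0.001  0.   ]
[0.5909 0.0164 0.0633] [ 0.2  5.5 -0.1] [ 1.15 -0.03 -0.  ] [-0.001  0.01  -0.002  0.002  0.001  0.002 -0.001]
[0.5908 0.0164 0.0631] [-0.1  5.3 -0.7] [ 1.28 -0.01  0.08] [ 0.002  0.007 -0.     0.001 -0.001  0.    -0.001]
[0.5908 0.0164 0.063 ] [-0.   6.3  0.2] [ 1.22 -0.05  0.02] [ 0.001  0.004 -0.002 -0.001 -0.002 -0.     0.002]
```

View pics/side27.png

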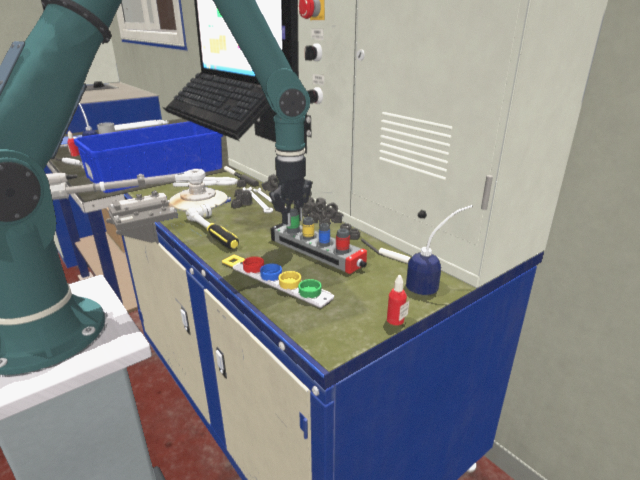

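View pics/top27.png

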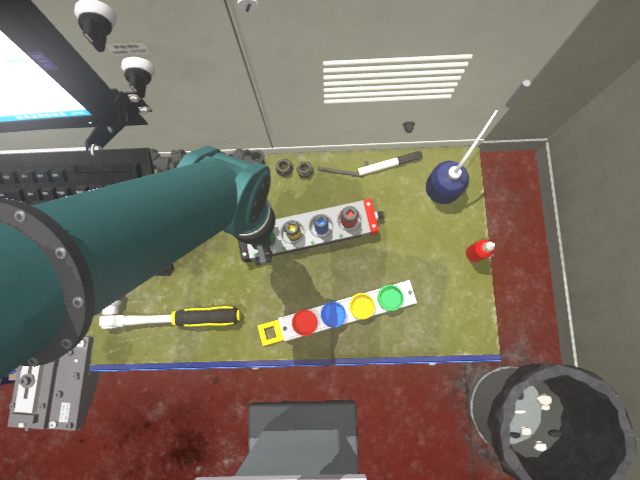

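Call:
{"api": "send_rows", "payload": {
  "moves": "0 0.001 0 0 0.003 -0.002 0;0 0.002 0 0 0.003 -0.002 0;0 0.002 0 0.001 0.003 -0.002 0;0 0.002 0 0.002 0.003 -0.002 0;0 0.002 0 0.003 0.003 -0.002 0;0 0.002 0 0.0035 0.003 -0.002 0"
}}

```text
t: 24.07
eef_pos: [0.5901, 0.0177, 0.0591]
ee_rot: [-1.983, -2.433, 0.003]
wrist_force: [-0.6, -0.4, -2.8]
gripper_width: 0.0342
```

```bash
python3 go.py 0.2 .591 .018 .058
```

```text
t24.07 pos [0.5901 0.0177 0.0591] ty [ 0.979  0.202 -0.003] tz [-3.4e-03  2.0e-04 -1.0e+00] w0.0342 F [-0.6 -0.4 -2.8] q [-0.35  0.71  0.35  2.03 -0.51  0.48  0.58]
turn [-0.003 -0.001  0.003]
shift [0.0001 0.001  0.0011] dist 0.001
```

Side force gone, only the weight remains; last millimetre down.

Call:
{"api": "send_rows", "payload": {
  "moves": "0 0 0.0005 0.0005 -0.003 -0.001 0;0 0 0.0005 0.001 -0.003 -0.001 0;0 0 0.0005 0.0015 -0.003 -0.001 0;0 0 0.0005 0.0015 -0.003 -0.001 0"
}}

```text
t: 24.4
eef_pos: [0.5905, 0.0176, 0.0577]
ee_rot: [-1.985, -2.435, 0.001]
wrist_force: [0.1, -0.7, -2.1]
gripper_width: 0.0341
```

Call:
{"api": "send_rows", "payload": {
  "moves": "0 0 0 0.0005 0 0 0;0 0 0 0.001 0 0 0;0 0 0 0.0015 0 0 0;0 0 0 0.0015 0 0 0"
}}

```text
t: 24.73
eef_pos: [0.5906, 0.0172, 0.0573]
ee_rot: [-1.985, -2.434, -0.0]
wrist_force: [-2.8, -0.5, 7.2]
gripper_width: 0.0347
```

Run:
```python
from h import *
c=bot.capture("side");
cv2.imwrite(f"pics/side28.png",cv2.resize(c["image"][205:255,260:330],None,fx=11,fy=11,interpolation=cv2.INTER_CUBIC))
print(bot.get_state()["wrist_force"])
```

```text
[-2.81064258 -1.14229088  8.33460032]
```

View pics/side28.png

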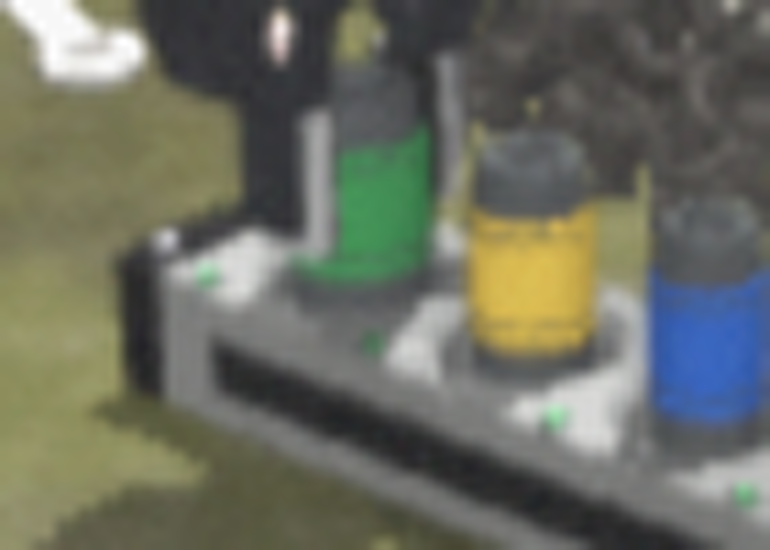

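Seated on the floor. Release and back off upwards.

Call:
{"api": "send_rows", "payload": {
  "moves": "0.6 0 0 0 0 0 0;0.6 0 0 0 0 0 0;0.8 0 0 0 0 0 0;0.8 0 0 0 0 0 0;0.8 0 0 -0.02 0 0 0;0.8 0 0 -0.05 0 0 0;0.8 0 0 -0.08 0 0 0;0.8 0 0 -0.08 0 0 0"
}}

```text
t: 25.45
eef_pos: [0.5943, 0.0167, 0.142]
ee_rot: [1.982, 2.429, 0.01]
wrist_force: [1.3, -1.2, 0.0]
gripper_width: 0.0687
```

```bash
python3 go.py 0.2 .45 -.02 .2
```

```text
t25.45 pos [0.5943 0.0167 0.142 ] ty [0.98  0.201 0.009] tz [ 9.2e-03  5.0e-04 -1.0e+00] w0.0687 F [ 1.3 -1.2  0. ] q [-0.42  0.6   0.46  2.   -0.43  0.63  0.52]
turn [0.009 0.001 0.002]
shift [-0.0071 -0.1482 -0.0593] dist 0.16
```

Call:
{"api": "send_rows", "payload": {
  "moves": "0.8 0 -0.03 -0.02 0.009 0 0;0.8 -0.002 -0.065 -0.035 0.009 0 0;0.8 -0.004 -0.1 -0.05 0.009 0 0;0.8 -0.006 -0.13 -0.058 0.009 0 0;0.8 -0.007 -0.148 -0.06 0.009 0 0;0.8 -0.007 -0.148 -0.06 0.009 0 0"
}}

```text
t: 25.95
eef_pos: [0.4448, -0.021, 0.2007]
ee_rot: [-1.987, -2.429, 0.004]
wrist_force: [0.1, -0.1, -0.2]
gripper_width: 0.0683
```

```bash
python3 go.py 0.5 .415 .12 .24 .37 .25 .25
python3 - <<'E'
from h import *
for n in("side","top"): cv2.imwrite(f"pics/{n}29.png",bot.capture(n)["image"])
E
```

```text
t25.95 pos [ 0.4448 -0.021   0.2007] ty [ 0.98   0.198 -0.004] tz [-4.e-03  3.e-04 -1.e+00] w0.0683 F [ 0.1 -0.1 -0.2] q [-0.49  0.35  0.56  2.27 -0.32  0.6   0.51]
turn [-0.004 -0.002 -0.301]
shift [ 0.1441 -0.0014 -0.0392] dist 0.149
shift [ 0.2805 -0.0198 -0.049 ] dist 0.285
```

View pics/top29.png

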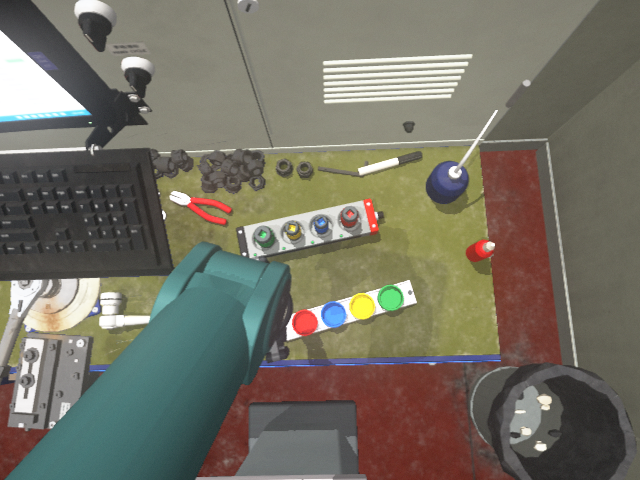

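View pics/side29.png

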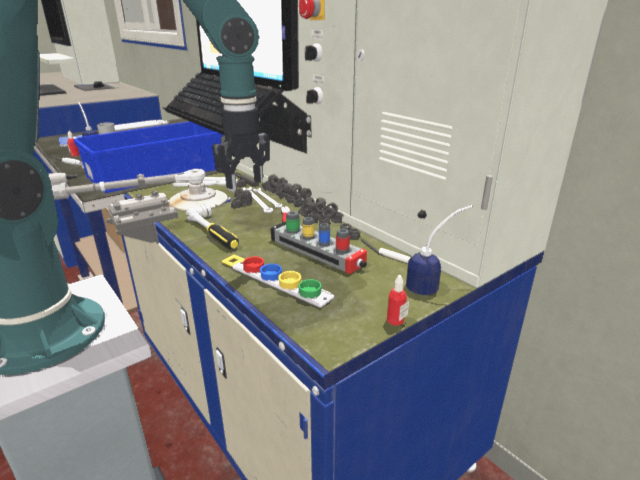

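Run:
```python
import cv2,numpy as np
a=cv2.imread("pics/side29.png")[200:280,260:380];b=cv2.imread("pics/top29.png")[190:270,230:390]
a=cv2.resize(a,(450,300),interpolation=cv2.INTER_CUBIC);b=cv2.resize(b,(600,300),interpolation=cv2.INTER_CUBIC)
o=np.zeros((600,600,3),np.uint8);o[:300,:450]=a;o[300:]=b;cv2.imwrite("pics/fin.png",o)
```

```text
(no output)
```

View pics/fin.png

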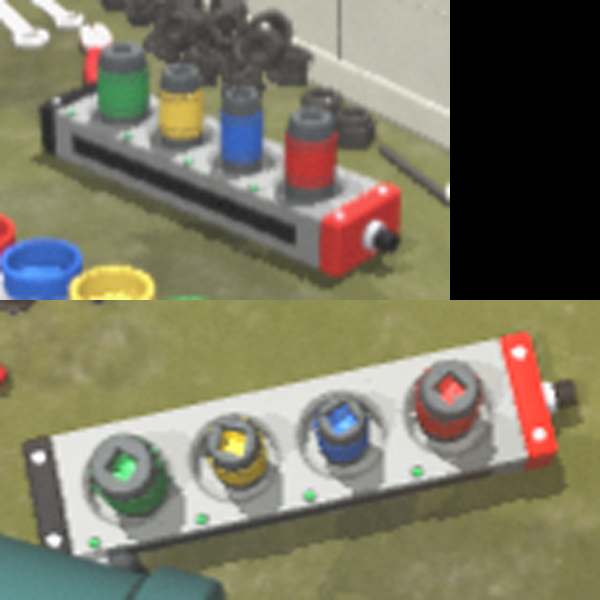

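```bash
python3 -c "
from cell import bot
print(bot.get_state()['joint_vel'].round(3));print(bot.job_done())"
```

```text
[-0.001  0.026 -0.015 -0.049 -0.002 -0.001  0.   ]
the job is handed in; nothing more can be done
None
```

All four sockets are in the selector and the job is handed in, at about 26 s of the 99 s allowed. Counted from the red end they stand red, blue, yellow, green, the same order as on the rail counted from the yellow tab.

- **Seating:** Each socket was lowered until it touched the pocket floor, released, and the gripper lifted straight off. Contact came within about 1 mm of the height I expected. The highest force I read was 17.7 N, on yellow.
- **Final check:** The last side and top pictures show all four upright and seated. I only looked at the wrench, oil can and red bottle by eye. The oil can and bottle look unmoved. The arm hides most of the wrench in the last top picture, but the side picture shows it in place.
- **Disagreement:** The side camera's positions were about 5 mm off the top camera's. For green I aimed about 4 mm too far towards the red end, so it brushed the pocket wall with about 6 N sideways. I moved it over and the side force went away before I lowered it to the floor.
- **At hand-in:** The arm was well clear of everything but still settling very slightly, at no more than 0.05 rad/s.

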